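Tip the angle brackets over and pack them in the lidded case

TASK

Pack the angle brackets: first swing the lid of the grey steel case right back to its stop. Every bracket stands on its short leg and would be too tall for the case, so tip each one over its corner onto its long leg on the plywood board before lifting it, easing it down rather than letting it fall over, and set it in the case lying on its long leg. When all the brackets are in, swing the lid over and press it down past its catch until it is fully shut, and leave the tape measure where it is.

Things in the scene. Friction and masses are not known exactly. Their poses are not given: they have to be found in the camera images.
- bracket1: steel angle bracket (L), 30 mm wide, 6 mm thick, 0.2 kg; may be absent. Origin: outer corner edge, mid-width. Short leg along x (0..60 mm), long leg along z (0..80), width along y (-15..15). Starts on its short leg, z up. Tipped over its corner edge (balance passed at about 29 degrees) the long leg lies flat, pointing to where -x pointed before, and x points up
- bracket2: same as bracket1
- bracket3: same as bracket1
- case: grey steel case, fixed: 132 (x) x 150 (y) x 78 mm high on a 140 x 158 x 16 mm plywood base, so its floor is 20 mm and its rim 94 mm above the bench; walls 4 mm, open top under a lid. Origin under the base's centre, z up. Lid hinged along the +x top edge; front with catch at -x, turned to the right (about world -y). Three brackets fit lying along its y, side by side along its x
- lid (a joint): lid hinge: 0 fully shut, grows as it opens, 1.8 rad at its stop (just past upright). Lid: plate 142 x 156 mm, its top face 4 mm above the hinge line when shut. The hinge is stiff: the lid stays where it is left; moving it takes 2 to 5 N at the bar. A sprung catch in front resists from about 0.09 to 0.04 rad (about 10 N down on the bar), then holds the lid at 0
- lid_bar (a point): middle of the lid's grab bar: round steel, 10 mm thick, 90 mm long, parallel to the case's y, on two posts. With the lid shut it lies 118 mm from the hinge line towards the front and 42 mm above it (38 mm above the lid's top face, 23 mm back from the front edge)
- lid_hinge (a point): point on the lid's hinge line, mid-width, 94 mm above the bench; the hinge line is parallel to the case's y
- work_board: plywood board, 220 (x) x 276 (y) x 16 mm, fixed flat on the bench to the right of the case; the brackets stand on it. Origin under its centre; its top is 30 mm above the bench
- steel_enclosure: tall blue-grey steel control box, fixed, 130 (x) x 178 (y) x 343 mm high, behind the case and to the left of the board; an obstacle for the arm. Origin under its centre. (A white carton 80 mm high lies to the left of the case.)
- tape_roll: bystander: black roll of tape lying flat, 62 mm across, 19 mm high, on the bench behind the board, origin under its centre; not needed
- measure: bystander: yellow tape measure, 36 x 70 x 63 mm, origin under its centre; leave alone

How it is judged:
On the way, in this order (a step that is already met when the one before it is completed fails the run):
1. the lid is swung right back to its stop (over 1.7 rad) (value of joint lid above 1.7 rad), for 0.2 s.
2. every bracket lies in the case on its long leg, at rest, with the lid still open (angle between each of bracket1, bracket2, bracket3's own x axis and vertical below 0.15 rad and z of bracket1 in the frame of case between 0.01 and 0.028 m and x of bracket1 in the frame of case between -0.063 and 0.063 m and y of bracket1 in the frame of case between -0.072 and 0.072 m and z of bracket2 in the frame of case between 0.01 and 0.028 m and x of bracket2 in the frame of case between -0.063 and 0.063 m and y of bracket2 in the frame of case between -0.072 and 0.072 m and z of bracket3 in the frame of case between 0.01 and 0.028 m and x of bracket3 in the frame of case between -0.063 and 0.063 m and y of bracket3 in the frame of case between -0.072 and 0.072 m and linear speed of each of bracket1, bracket2, bracket3 below 0.03 m/s and value of joint lid above 1 rad), for 0.2 s.
3. the lid is pressed shut past its catch (value of joint lid below 0.02 rad), for 0.3 s.
At the end, for the whole second after the job is handed in: Every bracket lies inside the case on its long leg (short leg upright within 0.15 rad, corner within 8 mm of the case's floor), at rest, and the lid is fully shut past its catch (under 0.02 rad) (angle between each of bracket1, bracket2, bracket3's own x axis and vertical below 0.15 rad and z of bracket1 in the frame of case between 0.01 and 0.028 m and x of bracket1 in the frame of case between -0.063 and 0.063 m and y of bracket1 in the frame of case between -0.072 and 0.072 m and z of bracket2 in the frame of case between 0.01 and 0.028 m and x of bracket2 in the frame of case between -0.063 and 0.063 m and y of bracket2 in the frame of case between -0.072 and 0.072 m and z of bracket3 in the frame of case between 0.01 and 0.028 m and x of bracket3 in the frame of case between -0.063 and 0.063 m and y of bracket3 in the frame of case between -0.072 and 0.072 m and linear speed of each of bracket1, bracket2, bracket3 below 0.03 m/s and value of joint lid below 0.02 rad); the robot touches nothing.
It fails at once if a bracket is lifted (corner over 40 mm above the work board) before it has been tipped onto its long leg ((height (world z) of bracket1 above 0.07 m and angle between bracket1's own z axis and vertical below 1 rad) or (height (world z) of bracket2 above 0.07 m and angle between bracket2's own z axis and vertical below 1 rad) or (height (world z) of bracket3 above 0.07 m and angle between bracket3's own z axis and vertical below 1 rad)).
It fails at once if a bracket is let fall over (turning faster than 10 rad/s) (angular speed of any of bracket1, bracket2, bracket3 above 10 rad/s).
It fails at once if the tape measure is knocked aside by more than 30 mm or tipped over (distance of measure from where it was at the start of the episode above 0.03 m or angle between measure's own z axis and vertical above 0.6 rad).
Of bracket1, bracket2, bracket3 only 2 to 3 are there at a start; the rules pass over those that are not, and their reading is None.
At some moment in a run one of tape_roll may be knocked a few centimetres aside while the robot is not near it.
It also fails if it takes over 210 s, if anything falls off the work surface, if the arm or the gripper's body presses on something with over 40 N, if the wrist force passes 120 N, or if a joint passes its speed limit or range.

ROBOT

A 7-joint arm with a two-finger parallel gripper is mounted at the origin on a cart in front of the work surface, level with it; the furniture and walls round the work are solid. World frame = base frame: x ahead of the robot, y to its left, z up, the work surface at z = 0. Lengths are in m, angles in rad, forces in N, time in s.
With the tool pointing down it reaches from about 0.425 to 1.025 m from the base axis. Payload 9.4 kg.
Tool frame: the origin (TCP) lies on the centre line of the jaws, within the pads' length; the fingertips stand 19 mm ahead of it and the grasp point (between the pads) is the TCP; z points along the fingers, y is the line along which they close (so a half turn about z gives the same grasp; the last joint's range is limited). The gripper opens to 93 mm and grips with 3 to 60 N. Pads are 15 mm wide; open, the fingers measure 128 mm over their backs; the gripper's body (75 mm by 188 mm) begins 65 mm behind the grasp point.
Start: joints at [1.089, 0.599, -0.003, 1.599, 0.002, 0.943, -0.08], TCP at [0.286, -0.666, 0.238] pointing down, gripper open.
Joint ranges: [-2.57, 2.57], [-0.35, 1.97], [-1.29, 1.29], [0.11, 2.56], [-1.05, 4.19], [0.11, 1.86], [-2.63, 2.63]. Speed limits (rad/s): [2.22, 2.22, 3.01, 3.01, 3.14, 3.14, 3.14].

INTERFACE

Orientations are given as a rotation vector (axis times angle).
In Python, from plant import bot gives the robot as it stands. The module is installed in compiled form; this text tells all that it offers.
- The arm moves only by the shell command python3 -m handwheel 'ROWS' [FORCE]. ROWS is JSON, a list of rows, each a list of 3 entries, a list of its own where there are three numbers: the shift along the tool's x, y, z in m, then the turn, a rotation vector about the tool's x, y, z in degrees, then the finger opening in m, from 0 to 0.093. In form: [[[tx, ty, tz], [ax, ay, az], claw], ...]. A call has 1 to 10 rows; each row shifts and turns the commanded pose from where the row before left it, along the tool's axes as they then stand; what a row does not reach is not made up. A row lasts 1/8 s, in which the tool goes at most 62.5 mm and 10.7 degrees, less where a joint would pass 70% of its speed; a pose out of reach is approached as far as the arm can. A call with a gripper value outside its range is refused whole. The fingers move at their own pace and stop on an object; FORCE is the grip in N (left out, the last holds). Time passes only in rows, so rows that do not move let the fingers close. It gives the time, the measured TCP pose, the force, the opening and the grip force at its end, in the units of the state.
- bot.read_state(): the state, without advancing time (a new reading comes with each control period).
- bot.snapshot(name): name is "scene" or "side" or "wrist"; returns the picture (480x640x3 uint8, red, green, blue); there is no depth.
- bot.get_calibration(name): a dict with "fx", "fy", "cx", "cy" (pixels), "k1" (the pictures are not rectified: a ray, as slopes to the right and down, at radius r is drawn at 1 + k1 r^2 times it, then the intrinsics apply), "cam_to_world" (4x4, takes a point from camera to world coordinates). Camera axes: x right, y up, looking along -z (the intrinsics and any distortion apply to the point x, -y, -z); pixel columns grow to the right and rows downward; lengths in m; the calibration is good to about 2 mm. A picture is of the moment at which its call begins: read the wrist's pose just before it. get_calibration takes no time and is no camera call; for the wrist camera it gives the pose at the moment of the call.
- bot.job_done(): hands the job in; it is judged then, once.
The state is a dict: "time_s": time; "joints": joint angles; "joint_vel": joint speeds; "joint_efforts": joint torques, N m; "tcp_pos": TCP position; "ee_rot": TCP orientation; "ft_force": force on the tool from outside, world axes, zero at the start; "torque": the same for the moment, N m; "grip_width": opening from 0.0 (shut) to 1.0 (fully open); "gripper_force": force on a finger pad.
Only numpy, scipy, OpenCV 4.12 (cv2) and the standard library are available. Lean on these libraries where they do the work, as an engineer would, in place of code of your own. Each camera call takes 0.05 s, during which the arm holds its last target. There are 200 camera calls.

## Working session

There is one attempt and no reset: what is moved stays moved. The work goes in short steps, Python scripts to look and compute and a shell command to move; the robot and the scene stay as the last step left them, time stands still between calls to the robot, and variables do not carry over. Pictures are saved under pics/ and viewed, at most 14 in all, crops included, and the job is handed in when it is done.

```bash
ls; mkdir -p pics
cat > h.py <<'E'
import numpy as np, cv2
from plant import bot
from scipy.spatial.transform import Rotation as R
def snap(n,f):
    cv2.imwrite(f'pics/{f}.png',cv2.cvtColor(bot.snapshot(n),cv2.COLOR_RGB2BGR))
def KD(c): return np.array([[c['fx'],0,c['cx']],[0,c['fy'],c['cy']],[0,0,1]]),np.array([c['k1'],0,0,0,0.])
def ray(c,u,v):
    K,D=KD(c); p=cv2.undistortPoints(np.array([[[u,v]]],float),K,D)[0,0]
    T=np.array(c['cam_to_world']); return T[:3,3],T[:3,:3]@np.array([p[0],-p[1],-1])
def atz(c,u,v,z):
    o,d=ray(c,u,v); return o+d*(z-o[2])/d[2]
def proj(c,P):
    K,D=KD(c);T=np.array(c['cam_to_world']);q=(np.atleast_2d(P)-T[:3,3])@T[:3,:3]
    q=q*[1,-1,-1]; return cv2.projectPoints(q,np.zeros(3),np.zeros(3),K,D)[0][:,0]
def st():
    s=bot.read_state(); print(s['time_s'],np.round(s['tcp_pos'],4),np.round(s['ee_rot'],3),'R cols\n',np.round(R.from_rotvec(s['ee_rot']).as_matrix(),3),np.round(s['ft_force'],1),s['grip_width'],s['gripper_force'],np.round(s['joints'],2)); return s
E
python3 - <<'E'
from h import *
st()
for n in('scene','side'):
    snap(n,n+'0'); c=bot.get_calibration(n); print(n,c['fx'],c['k1'],np.round(c['cam_to_world'],3))
E
```

```text
pics
0.0 [ 0.2853 -0.666   0.2368] [-3.076e+00 -6.310e-01  1.000e-03] R cols
 [[ 0.919  0.394 -0.001]
 [ 0.394 -0.919  0.001]
 [-0.    -0.001 -1.   ]] [-0.3  1.1  0.1] 0.997972563951511 0.0 [ 1.09  0.6  -0.    1.6   0.    0.94 -0.08]
scene 586.3667641850657 -0.06715744118670419 [[-0.748  0.393 -0.536  0.022]
 [-0.664 -0.433  0.609  0.437]
 [ 0.007  0.811  0.585  0.719]
 [ 0.     0.     0.     1.   ]]
side 475.385111972306 -0.0010686939318152976 [[-0.867  0.346 -0.358  0.253]
 [-0.497 -0.571  0.653  0.373]
 [ 0.022  0.744  0.668  0.722]
 [ 0.     0.     0.     1.   ]]
```

View pics/scene0.png

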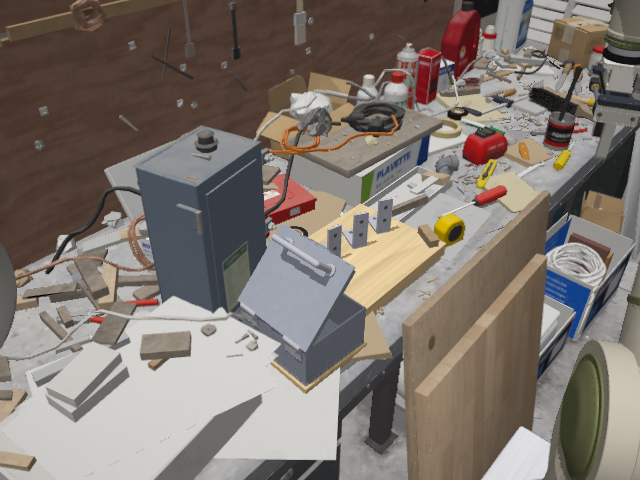

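View pics/side0.png

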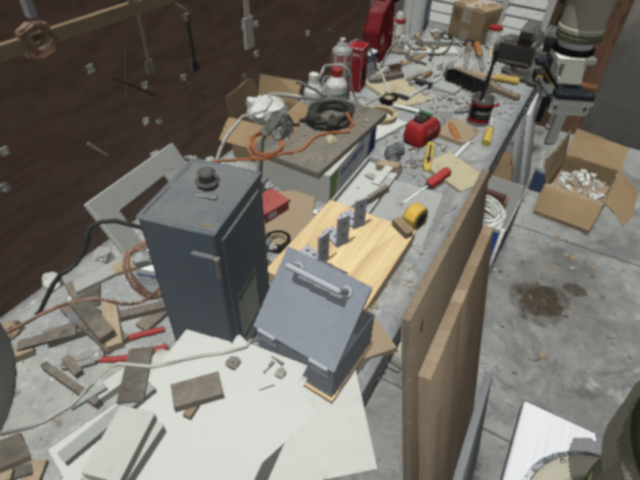

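Run:
```python
import cv2
a=cv2.imread('pics/scene0.png')[190:396,215:470]
cv2.imwrite('pics/c1.png',cv2.resize(a,None,fx=2.9,fy=2.9,interpolation=2)) 
a=cv2.imread('pics/scene0.png')[190:290,300:433]
cv2.imwrite('pics/c2.png',cv2.resize(a,None,fx=6,fy=6,interpolation=2))
```

```text
(no output)
```

View pics/c1.png

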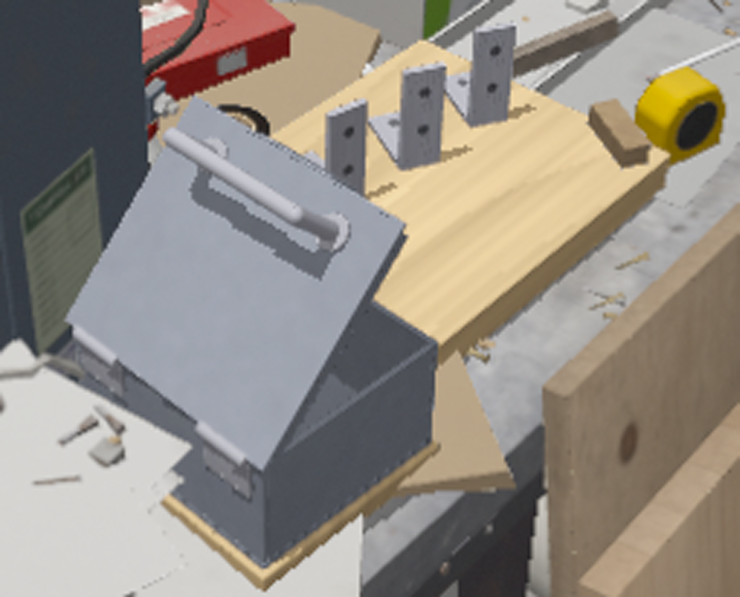

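View pics/c2.png

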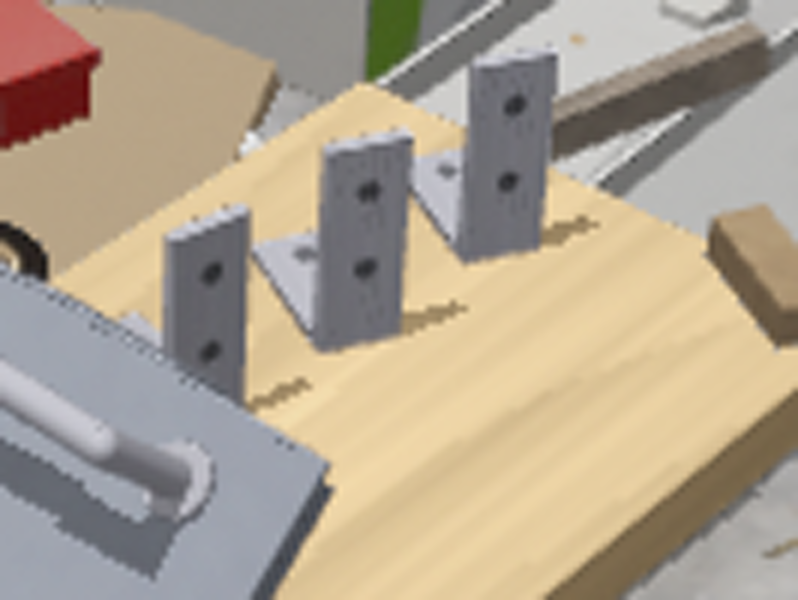

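```bash
cat > fit.py <<'E'
from h import *
from scipy.optimize import least_squares
c=bot.get_calibration('scene')
c1=lambda u,v:(215+u/2.9-.33,190+v/2.9-.33)
c2=lambda u,v:(300+u/6-.4,190+v/6-.4)
def Tz(p,P):
    P=np.array(P,float);co,s=np.cos(p[2]),np.sin(p[2])
    return np.c_[p[0]+co*P[:,0]-s*P[:,1],p[1]+s*P[:,0]+co*P[:,1],P[:,2]]
def lid(th,P): # P: dist from hinge d, y, h above hinge line
    P=np.array(P,float);return np.c_[H-P[:,0]*np.cos(th)+P[:,2]*np.sin(th),P[:,1],.094+P[:,0]*np.sin(th)+P[:,2]*np.cos(th)]
H=.066
fixed=[(.07,.079,0),(-.07,.079,0),(.066,.075,.094),(-.066,.075,.094)]
uvf=[c1(265,588),c1(438,460),c1(264,475),c1(436,345)]
L=[(.141,-.078,.004),(.141,.078,.004),(.118,-.045,.042),(.118,.045,.042)]
uvl=[c1(203,100),c1(405,228),c1(170,135),c1(300,213)]
def model(p): return proj(c,Tz(p,np.r_[np.array(fixed),lid(p[3],L)]))
obs=np.array(uvf+uvl)
r=least_squares(lambda p:(model(p)-obs).ravel(),[.65,-.2,1.6,1.],loss='soft_l1')
print('case',np.round(r.x,4),'\n',np.round(model(r.x)-obs,1))
print('bar/hinge world',Tz(r.x,lid(r.x[3],[(.118,0,.042),(0,0,0)])))
def br(p,P): return Tz(p,P)
for n,uv,pts in [('A',[(165,240),(250,213),(240,405)],[0,1,3]),('B',[(322,150),(412,140),(318,350),(400,332)],[0,1,2,3]),('C',[(472,68),(557,55),(465,262),(540,248)],[0,1,2,3])]:
    M=np.array([(0,.015,.11),(0,-.015,.11),(0,.015,.03),(0,-.015,.03)])[pts]
    o=np.array([c2(*q) for q in uv])
    b=least_squares(lambda p:(proj(c,Tz(p,M))-o).ravel(),[.7,-.4,0.],loss='soft_l1')
    print(n,np.round(b.x,4),np.round(proj(c,Tz(b.x,M))-o,1).tolist())
# board top corners z=.03
for n,q in [('board far',c2(362,88)),('right',c1(665,160)),('near',c1(438,345))]: print(n,atz(c,*q,.03))
print('measure base',atz(c,*c1(672,160),0))
E
python3 fit.py
```

```text
case [ 0.4958 -0.0607  1.5173  0.7658] 
 [[-0.6  4.1]
 [ 0.   0.7]
 [-0.7 -2.3]
 [ 0.4 -1.5]
 [-2.7 -0.8]
 [ 1.2 -1.1]
 [ 2.   1.1]
 [-0.1  0.8]]
bar/hinge world [[ 0.49633935 -0.05062186  0.20606424]
 [ 0.49933156  0.00524094  0.094     ]]
A [ 0.5824 -0.24   -0.2656] [[0.2, -0.3], [-0.4, -0.8], [0.1, 1.7]]
B [ 0.5744 -0.3089 -0.5389] [[0.4, -0.3], [0.2, -1.2], [-0.7, 0.4], [-0.0, 0.8]]
C [ 0.569  -0.38   -0.5176] [[0.4, -0.4], [0.3, -0.7], [-1.0, 0.7], [0.0, 0.4]]
board far [ 0.67037441 -0.43262696  0.03      ]
right [ 0.45365442 -0.42793346  0.03      ]
near [ 0.45516106 -0.17730828  0.03      ]
measure base [ 0.4686942  -0.46899918  0.        ]
```

Run:
```python
from h import *
c=bot.get_calibration('scene');print({k:c[k] for k in('fx','fy','cx','cy')})
c1=lambda u,v:(215+u/2.9-.33,190+v/2.9-.33)
for z,a,b in[(0,(265,588),(438,460)),(.016,(262,562),(435,440)),(.094,(264,475),(436,345)),(.0,(165,500),(265,588))]:
    A=atz(c,*c1(*a),z);B=atz(c,*c1(*b),z);print(z,A,B,np.linalg.norm(A-B))
w=bot.get_calibration('wrist');print(w['fx'],w['k1']);
s=bot.read_state();Rt=R.from_rotvec(s['ee_rot']).as_matrix();T=np.array(w['cam_to_world'])
print('cam in tool',Rt.T@(T[:3,3]-s['tcp_pos']),'\n',Rt.T@T[:3,:3])
```

```text
{'fx': 586.3667641850657, 'fy': 586.3667641850657, 'cx': 319.5807880306224, 'cy': 237.39806759344216}
0 [0.42534427 0.00696884 0.        ] [ 0.4141579  -0.12751647  0.        ] 0.13494973851192316
0.016 [0.42925929 0.00489231 0.016     ] [ 0.41627184 -0.12602955  0.016     ] 0.13156445156022034
0.094 [0.42069122 0.01181903 0.094     ] [ 0.41575585 -0.11949127  0.094     ] 0.13140301499271273
0.0 [ 0.50890336 -0.0011751   0.        ] [0.42534427 0.00696884 0.        ] 0.08395502571837499
373.1623339698213 -0.0001997553541451465
cam in tool [ 7.40331799e-02 -1.44276147e-04 -1.46769929e-01] 
 [[-9.31315768e-04  9.65556459e-01  2.60191962e-01]
 [ 9.99999393e-01  1.05264279e-03 -3.26954139e-04]
 [-5.89581872e-04  2.60191500e-01 -9.65556853e-01]]
```

Run:
```python
from h import *
c=bot.get_calibration('scene')
for q in[(138,170),(205,190),(265,150)]: print(atz(c,*q,.343))
a=cv2.imread('pics/scene0.png')[110:330,120:340]
cv2.imwrite('pics/c3.png',cv2.resize(a,None,fx=2.7,fy=2.7,interpolation=2))
```

```text
[0.64323747 0.09225914 0.343     ]
[0.53814394 0.06559861 0.343     ]
[ 0.56006461 -0.05854252  0.343     ]
```

View pics/c3.png

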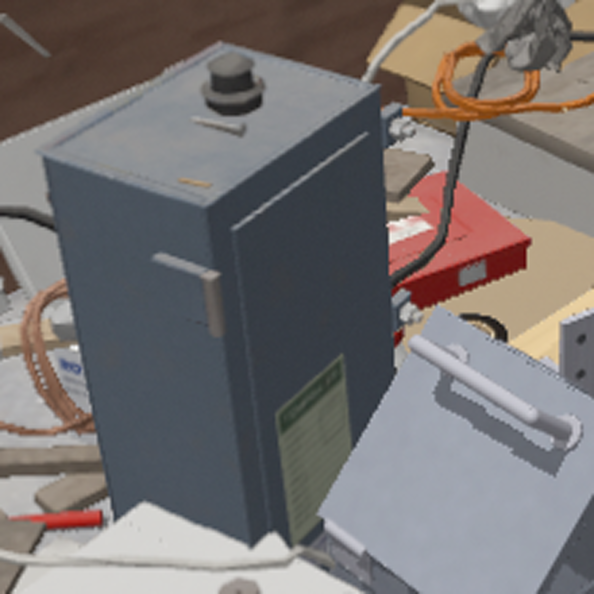

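Run:
```python
from h import *
from fit import Tz
from scipy.optimize import least_squares
c=bot.get_calibration('scene')
q=np.array([(43,155),(208,208),(378,92),(222,42)])/2.7+[120,110]-.3
for z in(.343,.3,.25):
  P=[atz(c,*a,z) for a in q]; print(z,np.round(P,3).tolist(),[round(float(np.linalg.norm(P[i]-P[(i+1)%4])),3) for i in range(4)])
M=np.array([(.065,.089,0),(-.065,.089,0),(-.065,-.089,0),(.065,-.089,0)])
r=least_squares(lambda p:(proj(c,Tz(p[:3],M)+[0,0,p[3]])-q).ravel(),[.65,0,0,.3]);print(r.x,r.fun)
```

```text
case [ 0.4958 -0.0607  1.5173  0.7658] 
 [[-0.6  4.1]
 [ 0.   0.7]
 [-0.7 -2.3]
 [ 0.4 -1.5]
 [-2.7 -0.8]
 [ 1.2 -1.1]
 [ 2.   1.1]
 [-0.1  0.8]]
bar/hinge world [[ 0.49633935 -0.05062186  0.20606424]
 [ 0.49933156  0.00524094  0.094     ]]
A [ 0.5824 -0.24   -0.2656] [[0.2, -0.3], [-0.4, -0.8], [0.1, 1.7]]
B [ 0.5744 -0.3089 -0.5389] [[0.4, -0.3], [0.2, -1.2], [-0.7, 0.4], [-0.0, 0.8]]
C [ 0.569  -0.38   -0.5176] [[0.4, -0.4], [0.3, -0.7], [-1.0, 0.7], [0.0, 0.4]]
board far [ 0.67037441 -0.43262696  0.03      ]
right [ 0.45365442 -0.42793346  0.03      ]
near [ 0.45516106 -0.17730828  0.03      ]
measure base [ 0.4686942  -0.46899918  0.        ]
0.343 [[0.652, 0.09, 0.343], [0.552, 0.067, 0.343], [0.579, -0.067, 0.343], [0.688, -0.051, 0.343]] [0.103, 0.137, 0.11, 0.145]
0.3 [[0.724, 0.05, 0.3], [0.613, 0.025, 0.3], [0.643, -0.124, 0.3], [0.764, -0.107, 0.3]] [0.115, 0.153, 0.123, 0.162]
0.25 [[0.808, 0.004, 0.25], [0.683, -0.024, 0.25], [0.717, -0.191, 0.25], [0.853, -0.172, 0.25]] [0.128, 0.171, 0.137, 0.181]
[ 0.77326385 -0.10176113  0.21794111  0.24474335] [-0.24836397 -0.08240506 -0.17665492  0.02555076  0.10441009 -1.49416178
  0.38302612  1.63579822]
```

```bash
sed -i 's/^print/#print/; s/^    print/    #print/; s/^for n,q.*//' fit.py
python3 - <<'E'
from h import *
s=bot.read_state();p=np.array(s['tcp_pos']);Rt=R.from_rotvec(s['ee_rot']).as_matrix()
ims=[]
for n in('scene','side'):
    c=bot.get_calibration(n);a=cv2.imread(f'pics/{n}0.png')
    for k,col in((0.019,(0,0,255)),(0,(0,255,0)),(-.065,(255,0,0))):
        for y in (-.055,.055):
            u=proj(c,p+Rt@[0,y,k])[0];cv2.circle(a,tuple(int(v) for v in u),2,col,-1);print(n,k,u)
    ims.append(cv2.resize(a[:200,440:],None,fx=2,fy=2))
cv2.imwrite('pics/c4.png',np.hstack(ims))
E
```

```text
scene 0.019 [598.68662597 159.17371927]
scene 0.019 [595.33854913 134.5554535 ]
scene 0 [601.51871175 149.95751165]
scene 0 [597.90369949 125.81653951]
scene -0.065 [611.54826654 117.0453033 ]
scene -0.065 [606.95575615  94.730121  ]
side 0.019 [548.0822181 144.4020125]
side 0.019 [536.34507312 119.1850401 ]
side 0 [551.24001571 136.27768586]
side 0 [539.11744134 111.38716287]
side -0.065 [562.69120972 106.81327981]
side -0.065 [549.1249007   83.23640814]
```

View pics/c4.png

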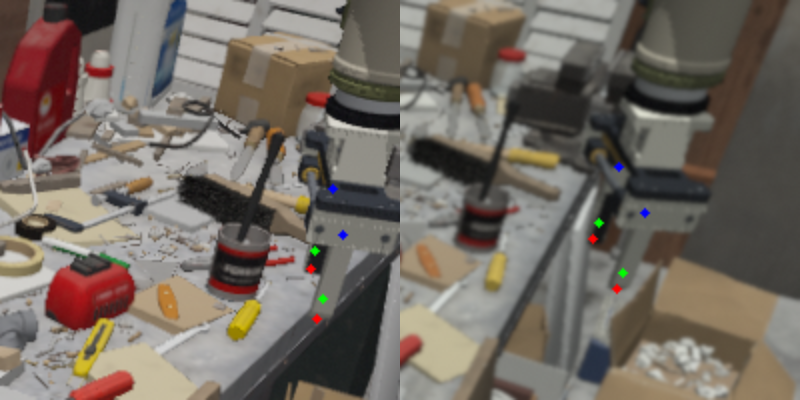

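Run:
```python
from h import *
cs,cd=bot.get_calibration('scene'),bot.get_calibration('side')
def tri(a,b):
    A=[];B=[]
    for c,q in((cs,a),(cd,b)):
        o,d=ray(c,*q);d/=np.linalg.norm(d);N=np.eye(3)-np.outer(d,d);A.append(N);B.append(N@o)
    x=np.linalg.solve(sum(A),sum(B));return np.round(x,3),proj(cs,x)[0]-a,proj(cd,x)[0]-b
for a,b in[((136,167),(143,218)),((197,187),(212,238)),((260,144),(264,170)),((354.5,268),(370,292)),((365,309),(372,325)),((280,224),(287,252)),((399,228),(383,234))]:print(tri(a,b))
a=cv2.imread('pics/side0.png')[150:350,130:420]
cv2.imwrite('pics/c5.png',cv2.resize(a,None,fx=2.75,fy=2.75,interpolation=2))
```

```text
(array([0.68 , 0.073, 0.327]), array([ 0.3934379 , -0.28919077]), array([-0.38189862,  0.36873658]))
(array([0.59 , 0.044, 0.315]), array([-1.74126159,  1.39129278]), array([ 1.61643304, -1.70035475]))
(array([ 0.616, -0.103,  0.32 ]), array([ 1.26902659, -1.68991272]), array([-1.09224456,  1.83095638]))
(array([ 0.412, -0.077,  0.199]), array([-1.98760658,  1.97578229]), array([ 1.65312326, -2.11328035]))
(array([ 0.405, -0.095,  0.11 ]), array([-3.81716372,  3.33966912]), array([ 3.11361919, -3.58916679]))
(array([ 0.556, -0.075,  0.21 ]), array([-1.38715532,  1.31214887]), array([ 1.18377607, -1.44762795]))
(array([ 0.474, -0.281,  0.132]), array([-2.05362188,  2.31453249]), array([ 1.67177276, -2.31070702]))
```

View pics/c5.png

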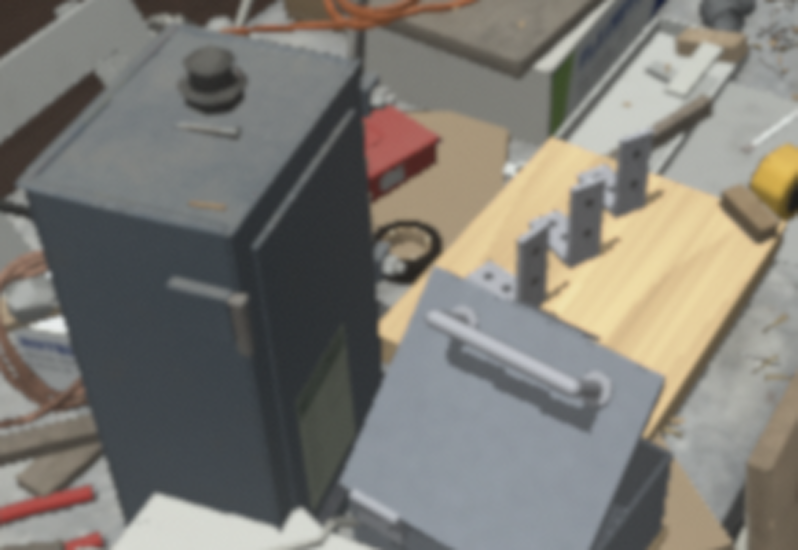

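```bash
python3 -m handwheel '[[[0.04,-0.033,-0.018],[0,0,0],0.06],[[0.04,-0.033,-0.018],[0,0,0],0.06],[[0.04,-0.033,-0.018],[0,0,0],0.06],[[0.04,-0.033,-0.018],[0,0,0],0.06],[[0.04,-0.033,-0.018],[0,0,0],0.06],[[0.04,-0.033,-0.018],[0,0,0],0.06],[[0.04,-0.033,-0.018],[0,0,0],0.06],[[0.04,-0.033,-0.018],[0,0,0],0.06],[[0.04,-0.033,-0.018],[0,0,0],0.06]]'; python3 -m handwheel '[[[0,0,0],[0,0,-10],0.06],[[0,0,0],[0,0,-10],0.06],[[0,0,0],[0,0,-10],0.06],[[0,0,0],[0,0,-10],0.06],[[0,0,0],[0,0,-10],0.06],[[0,0,0],[0,0,0],0.06],[[0,0,0],[0,0,0],0.06]]'
python3 - <<'E'
from h import *
st(); np.save('w1.npy',bot.get_calibration('wrist'),allow_pickle=True); snap('wrist','w1')
E
```

```text
time_s: 1.23
tcp_pos: [0.4998, -0.25, 0.4]
ee_rot: [-3.077, -0.631, 0.001]
ft_force: [0.8, -0.9, 0.6]
grip_width: 0.644
gripper_force: 0.0
time_s: 2.1
tcp_pos: [0.4993, -0.2517, 0.3995]
ee_rot: [-2.526, -1.868, 0.0]
ft_force: [-0.6, 0.1, 0.1]
grip_width: 0.642
gripper_force: 0.0
2.1 [ 0.4993 -0.2517  0.3995] [-2.526 -1.868  0.   ] R cols
 [[ 0.293  0.956 -0.   ]
 [ 0.956 -0.293  0.   ]
 [ 0.    -0.    -1.   ]] [-0.6  0.1  0.1] 0.6415175854940296 0.0 [ 0.56  0.26 -0.25  1.76  0.07  1.13 -0.01]
```

View pics/w1.png

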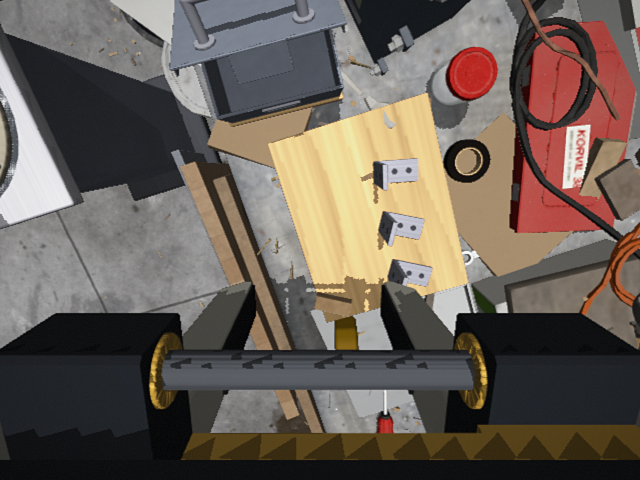

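Run:
```python
import cv2
a=cv2.imread('pics/w1.png')
cv2.imwrite('pics/c6.png',cv2.resize(a[145:295,360:460],None,fx=4,fy=4,interpolation=2)) 
b=cv2.resize(a[0:140,160:430],None,fx=2.9,fy=2.9,interpolation=2);cv2.imwrite('pics/c7.png',b)
import numpy as np
c6=cv2.imread('pics/c6.png');H=max(600,b.shape[0]);o=np.zeros((600,400+0,3),np.uint8)
```

```text
(no output)
```

View pics/c6.png

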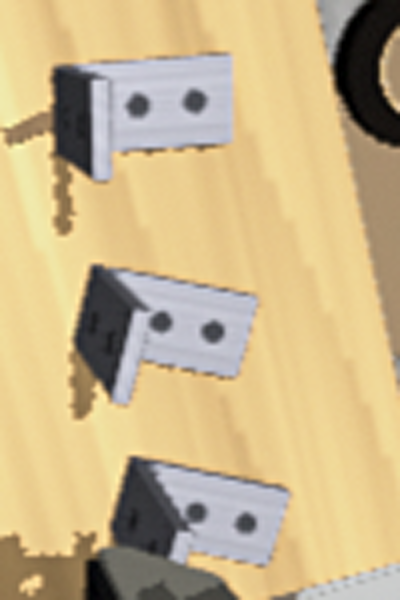

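View pics/c7.png

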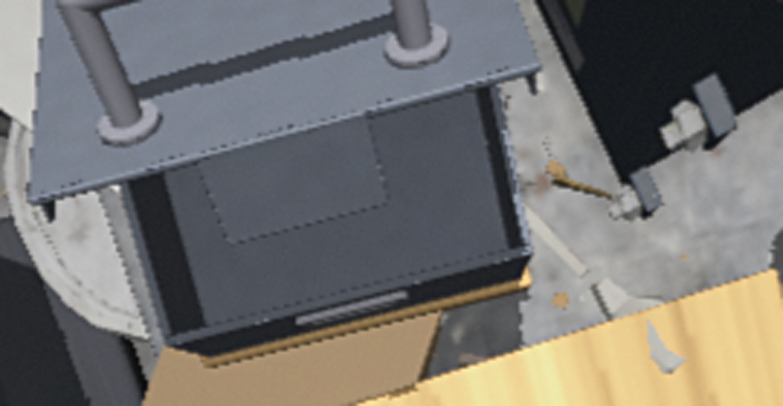

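```bash
cat > fit2.py <<'E'
from h import *
from fit import Tz,lid
from scipy.optimize import least_squares
w=np.load('w1.npy',allow_pickle=True).item()
c6=lambda u,v:np.array((360+u/4-.4,145+v/4-.4)); c7=lambda u,v:np.array((160+u/2.9-.3,v/2.9-.3))
n={'A':[((0,.015,.03),55,65),((0,-.015,.03),55,157),((0,.015,.11),92,80),((0,-.015,.11),92,180),((.06,.015,.036),232,53),((.06,-.015,.036),231,146)],
'B':[((0,.015,.03),95,265),((0,-.015,.03),75,345),((0,.015,.11),138,310),((0,-.015,.11),115,402),((.06,.015,.036),257,296),((.06,-.015,.036),238,377)],
'C':[((0,.015,.03),130,458),((0,-.015,.03),110,535),((.06,.015,.036),290,490),((.06,-.015,.036),270,565)]}
for k,L in n.items():
    M=np.array([l[0] for l in L]);o=np.array([c6(*l[1:]) for l in L])
    b=least_squares(lambda p:(proj(w,Tz(p,M))-o).ravel(),[.58,-.3,-.2],loss='soft_l1')
    print(k,np.round(b.x,4),np.round(np.degrees(b.x[2]),1),np.round(proj(w,Tz(b.x,M))-o,1).tolist())
fx=np.array([(-.066,-.075,.094),(-.066,.075,.094),(-.07,-.079,.016),(-.062,-.071,.094),(-.062,-.071,.02)])
o=np.array([c7(528,250),c7(168,345),c7(530,272),c7(515,245),c7(502,232)])[[0,1,2]]
L=[(.142,-.078,.004),(.142,.078,.004)]
o=np.r_[o,[c7(538,70),c7(30,200)]]
mod=lambda p:proj(w,Tz(p,np.r_[fx[:3],lid(p[3],L)]))
r=least_squares(lambda p:(mod(p)-o).ravel(),[.495,-.06,1.55,.77],loss='soft_l1')
print('case',np.round(r.x,4),np.round(mod(r.x)-o,1).tolist())
print('bar,hinge',Tz(r.x,lid(r.x[3],[(.118,0,.042),(0,0,0)])))
print('encl',atz(w,*c7(622,187),0),atz(w,*c7(783,92),0))
for q in[(270,143),(430,95),(468,290)]:print('board',atz(w,*q,.03))
print('measure?',atz(w,345,345,.063),'can',atz(w,472,72,.1))
E
python3 fit2.py
```

```text
A [ 0.5828 -0.24   -0.2353] -13.5 [[-0.9, 0.1], [-0.3, -0.6], [-0.2, -0.5], [0.2, 0.8], [0.5, 0.4], [0.6, -0.2]]
B [ 0.5757 -0.3079 -0.4807] -27.5 [[-0.7, -0.6], [-0.5, -0.1], [-0.2, -0.3], [-0.2, 0.6], [1.6, 0.1], [0.9, 0.4]]
C [ 0.5699 -0.3809 -0.4712] -27.0 [[-0.8, -0.1], [-0.4, -0.2], [0.6, -0.0], [0.5, 0.4]]
case [ 0.4976 -0.0591  1.5061  0.7811] [[1.3, -0.6], [-2.0, -0.9], [0.3, 3.1], [0.7, -0.5], [-1.1, 1.6]]
bar,hinge [[ 0.49833527 -0.04733956  0.20690276]
 [ 0.50184235  0.0067776   0.094     ]]
encl [ 0.6249076  -0.10592837  0.        ] [ 0.70474959 -0.08919735  0.        ]
board [ 0.4616114  -0.16251549  0.03      ]
board [ 0.67891899 -0.16664134  0.03      ]
board [ 0.67362412 -0.4476842   0.03      ]
measure? [ 0.47731116 -0.46246579  0.063     ] can [ 0.70707807 -0.15911455  0.1       ]
```

```bash
python3 -m handwheel '[[[0.048,-0.015,0],[0,0,0],0.03],[[0.048,-0.015,0],[0,0,0],0.03],[[0.048,-0.015,0],[0,0,0],0.03],[[0.048,-0.015,0],[0,0,0],0.03],[[0,0,0],[0,0,-10],0.03],[[0,0,0],[0,0,-10],0.03],[[0,0,0],[0,0,-10],0.03],[[0,0,0],[0,0,-10],0.03],[[0,0,0],[0,0,-10],0.03],[[0,0,0],[0,0,-10],0.03]]'; python3 -m handwheel '[[[0,0,0],[0,0,-10],0.03],[[0,0,0],[0,0,-10],0.03],[[0,0,0],[0,0,-10],0.03],[[0,0,0],[0,0,-10],0.03],[[0,0,0],[0,0,-3.3],0.03],[[0,0,0.04],[0,0,0],0.03],[[0,0,0.04],[0,0,0],0.03],[[0,0,0.02],[0,0,0],0.03],[[0,0,0],[0,0,0],0.03],[[0,0,0],[0,0,0],0.03]]'
python3 - <<'E'
from h import *
s=st()
b=np.array([.497,-.049,.2145]);print('tool delta to bar',R.from_rotvec(s['ee_rot']).as_matrix().T@(b-s['tcp_pos']))
E
```

```text
time_s: 3.4
tcp_pos: [0.4975, -0.0504, 0.3996]
ee_rot: [1.243, 2.885, -0.0]
ft_force: [-0.6, -0.8, 0.7]
grip_width: 0.321
gripper_force: 0.0
time_s: 4.65
tcp_pos: [0.4981, -0.0503, 0.3005]
ee_rot: [0.097, 3.139, 0.0]
ft_force: [-0.2, -0.3, -0.5]
grip_width: 0.322
gripper_force: 0.0
4.65 [ 0.4981 -0.0503  0.3005] [0.097 3.139 0.   ] R cols
 [[-0.998  0.062  0.001]
 [ 0.062  0.998 -0.   ]
 [-0.001  0.    -1.   ]] [-0.2 -0.3 -0.5] 0.3215335926697929 0.0 [ 0.47  0.31 -0.62  2.    0.23  0.9   1.24]
tool delta to bar [0.00125973 0.00121463 0.08596022]
```

```bash
python3 -m handwheel '[[[0,0.001,0.04],[0,0,0],0.03],[[0,0,0.03],[0,0,0],0.03],[[0,0,0.016],[0,0,0],0.03],[[0,0,0],[0,0,0],0.03],[[0,0,0],[0,0,0],0.0],[[0,0,0],[0,0,0],0.0],[[0,0,0],[0,0,0],0.0],[[0,0,0],[0,0,0],0.0]]' 10; python3 -c "
from h import *
st();snap('side','s2')"
```

```text
time_s: 5.65
tcp_pos: [0.498, -0.0495, 0.2142]
ee_rot: [0.096, 3.139, -0.0]
ft_force: [0.3, -0.6, 3.8]
grip_width: 0.103
gripper_force: 10.0
5.65 [ 0.498  -0.0495  0.2142] [ 0.096  3.139 -0.   ] R cols
 [[-0.998  0.061  0.001]
 [ 0.061  0.998 -0.   ]
 [-0.001 -0.    -1.   ]] [ 0.3 -0.6  3.8] 0.1027592728205628 10.000287294387817 [ 0.41  0.41 -0.57  2.11  0.34  0.71  1.13]
```

```bash
python3 -m handwheel '[[[0,0.013,-0.006],[0,0,0],0],[[0,0.0145,-0.0037],[0,0,0],0],[[0,0.0135,-0.002],[0,0,0],0],[[0,0.0138,-0.001],[0,0,0],0],[[0,0.0143,0.001],[0,0,0],0],[[0,0.0143,0.0023],[0,0,0],0],[[0,0.012,0.0036],[0,0,0],0],[[0,0.0116,0.0045],[0,0,0],0],[[0,0.009,0.0045],[0,0,0],0],[[0,0.0085,0.0052],[0,0,0],0]]' 10;python3 -m handwheel '[[[0,0.004,0.003],[0,0,0],0],[[0,0,0],[0,0,0],0],[[0,0,0],[0,0,0],0]]'; python3 -c "
from h import *
s=st();p=s['tcp_pos'];d=np.array([p[1]-.006,p[2]-.008-.094]);print(np.hypot(*d),np.pi-np.arctan2(d[1],d[0])-.342)"
```

```text
time_s: 6.95
tcp_pos: [0.5048, 0.0733, 0.2049]
ee_rot: [-0.097, -3.139, 0.006]
ft_force: [-0.0, -20.9, 18.3]
grip_width: 0.127
gripper_force: 10.0
time_s: 7.32
tcp_pos: [0.5046, 0.0736, 0.2017]
ee_rot: [-0.102, -3.137, 0.012]
ft_force: [1.5, -20.6, 8.8]
grip_width: 0.129
gripper_force: 10.0
7.325 [0.5046 0.0736 0.2017] [-0.102 -3.137  0.012] R cols
 [[-0.998  0.065 -0.003]
 [ 0.065  0.998 -0.008]
 [ 0.003 -0.008 -1.   ]] [  1.5 -20.6   8.8] 0.1290337170845093 10.004974007606506 [ 0.15  0.44 -0.56  2.1   0.37  0.7   0.85]
0.12042864073007205 1.8246168224443524
```

```bash
cat > plan.py <<'E'
from h import *
BR={'A':(.5827,-.240,-14.3),'B':(.5753,-.3083,-28.5),'C':(.5697,-.3809,-27.5)}
def tool(yaw,t): # tool down, tool x at yaw(deg), then t deg about tool y
    return R.from_euler('z',yaw,degrees=True)*R.from_matrix([[1,0,0],[0,-1,0],[0,0,-1]])*R.from_euler('y',t,degrees=True)
def step(p0,R0,p1,R1):
    return np.round(R0.inv().apply(np.array(p1)-p0),4).tolist(),np.round(np.degrees((R0.inv()*R1).as_rotvec()),1).tolist()
def show(seq,p=None,r=None):
    s=bot.read_state();p=np.array(s['tcp_pos']) if p is None else p;r=R.from_rotvec(s['ee_rot']) if r is None else r
    for n,q,Q in seq: print(n,np.round(q,3),step(p,r,q,Q));p,r=np.array(q),Q
def tip(k,lift=.001,back=.0165,h=.066):
    x,y,f=BR[k];ex=np.array([np.cos(np.radians(f)),np.sin(np.radians(f)),0]);o=np.array([x,y,.03+lift]);ez=np.array([0,0,1.])
    def W(a,t): # bracket tilt a, tool tilt t (+ = points back to robot)
        a=np.radians(a);t=np.radians(t);g=(.003*np.cos(a)-h*np.sin(a),.003*np.sin(a)+h*np.cos(a))
        d=(-np.sin(t),-np.cos(t)); return o+ex*(g[0]-back*d[0])+ez*(g[1]-back*d[1])
    yw=f+180;P=W(0,30);Q=tool(yw,30);d=Q.apply([0,0,1])
    s=[('high',P-.1*d,Q),('grip',P,Q)]+[('a%d'%a,W(a,30-a),tool(yw,30-a)) for a in range(6,61,6)]+[('p%d'%a,W(a,-30)+ez*.003*(a-60)/30,tool(yw,-30)) for a in (68,76,84,90)]
    return s
E
python3 - <<'E'
from plan import *
s=bot.read_state();p=np.array(s['tcp_pos'])
up=p+[-.01,0,.16]; Q=R.from_rotvec(s['ee_rot'])
mid=np.array([.56,-.24,.33]);x,y,f=BR['A']
show([('up',up,Q),('mid',mid,tool(f+180,0))]+tip('A'))
E
```

```text
up [0.495 0.074 0.362] ([0.0104, -0.0019, -0.16], [0.0, 0.0, 0.0])
mid [ 0.56 -0.24  0.33] ([-0.0857, -0.3084, 0.0339], [-0.5, -0.1, 10.6])
high [ 0.642 -0.255  0.198] ([-0.0832, 0.0056, 0.1321], [0.0, 30.0, 0.0])
grip [ 0.594 -0.243  0.111] ([0.0, -0.0, 0.1], [0.0, 0.0, 0.0])
a6 [ 0.585 -0.241  0.112] ([0.0077, -0.0, 0.0036], [0.0, -6.0, -0.0])
a12 [ 0.577 -0.239  0.112] ([0.0077, 0.0, 0.0036], [0.0, -6.0, 0.0])
a18 [ 0.569 -0.237  0.111] ([0.0077, -0.0, 0.0036], [0.0, -6.0, 0.0])
a24 [ 0.561 -0.234  0.109] ([0.0077, 0.0, 0.0036], [-0.0, -6.0, -0.0])
a30 [ 0.553 -0.232  0.106] ([0.0077, -0.0, 0.0036], [0.0, -6.0, 0.0])
a36 [ 0.546 -0.231  0.103] ([0.0077, -0.0, 0.0036], [0.0, -6.0, 0.0])
a42 [ 0.539 -0.229  0.098] ([0.0077, 0.0, 0.0036], [-0.0, -6.0, 0.0])
a48 [ 0.532 -0.227  0.093] ([0.0077, -0.0, 0.0036], [0.0, -6.0, -0.0])
a54 [ 0.526 -0.226  0.087] ([0.0077, 0.0, 0.0036], [0.0, -6.0, 0.0])
a60 [ 0.521 -0.224  0.081] ([0.0077, -0.0, 0.0036], [0.0, -6.0, 0.0])
p68 [ 0.516 -0.223  0.074] ([0.0075, 0.0, 0.0041], [0.0, 0.0, 0.0])
p76 [ 0.513 -0.222  0.066] ([0.0067, 0.0, 0.0052], [0.0, 0.0, 0.0])
p84 [ 0.511 -0.222  0.058] ([0.0058, -0.0, 0.0061], [0.0, 0.0, 0.0])
p90 [ 0.511 -0.222  0.051] ([0.0037, -0.0, 0.0051], [0.0, 0.0, 0.0])
```

```bash
python3 - <<'E'
s=open('plan.py').read()
s=s.replace("P=W(0,30);Q=tool(yw,30)","P=W(0,40);Q=tool(yw,40)").replace("W(a,30-a),tool(yw,30-a)","W(a,40-a),tool(yw,40-a)").replace("[('p%d'%a,W(a,-30)+ez*.003*(a-60)/30,tool(yw,-30)) for a in (68,76,84,90)]","[('p%d'%a,W(a,t)+ez*.0015*(a-60)/30,tool(yw,t)) for a,t in ((66,-18),(72,-16),(78,-14),(84,-11),(90,-8))]")
open('plan.py','w').write(s)
E
python3 - <<'E'
from plan import *
s=bot.read_state();p=np.array(s['tcp_pos'])
up=p+[-.01,0,.16]; Q=R.from_rotvec(s['ee_rot'])
mid=np.array([.56,-.24,.33]);x,y,f=BR['A']
show([('up',up,Q),('mid',mid,tool(f+180,0))]+tip('A'))
E
python3 -m handwheel '[[[0,0,0],[0,0,0],0.02],[[0,0,0],[0,0,0],0.02],[[0,0.002,-0.02],[0,0,0],0.02],[[0,0,-0.03],[0,0,0],0.02],[[0,0,-0.05],[0,0,0],0.02],[[0.01,0,-0.06],[0,0,0],0.02],[[0,0,0],[0,0,0],0.05]]'
python3 -m handwheel '[[[-0.014,-0.05,0.005],[0,0,0],0.05],[[-0.014,-0.052,0.005],[0,0,0],0.05],[[-0.014,-0.052,0.005],[0,0,0],0.05],[[-0.014,-0.052,0.005],[0,0,0],0.05],[[-0.014,-0.052,0.005],[0,0,0],0.05],[[-0.014,-0.051,0.005],[0,0,0],0.05],[[0,0,0],[0,10,0],0.05],[[0,0,0],[0,10,0],0.05],[[0,0,0],[0,10,0],0.05],[[0,0,0],[0,10,0],0.05]]'
python3 - <<'E'
from plan import *
st();show(tip('A')[:2]); snap('scene','s3')
E
```

```text
up [0.495 0.074 0.362] ([0.0104, -0.0019, -0.16], [0.0, 0.0, 0.0])
mid [ 0.56 -0.24  0.33] ([-0.0857, -0.3084, 0.0339], [-0.5, -0.1, 10.6])
high [ 0.658 -0.259  0.186] ([-0.0999, 0.0056, 0.1438], [0.0, 40.0, 0.0])
grip [ 0.596 -0.243  0.11 ] ([-0.0, 0.0, 0.1], [0.0, 0.0, 0.0])
a6 [ 0.588 -0.241  0.111] ([0.007, 0.0, 0.0046], [0.0, -6.0, -0.0])
a12 [ 0.58  -0.239  0.111] ([0.007, -0.0, 0.0046], [-0.0, -6.0, 0.0])
a18 [ 0.572 -0.237  0.11 ] ([0.007, -0.0, 0.0046], [-0.0, -6.0, 0.0])
a24 [ 0.564 -0.235  0.108] ([0.007, -0.0, 0.0046], [0.0, -6.0, 0.0])
a30 [ 0.556 -0.233  0.106] ([0.007, 0.0, 0.0046], [-0.0, -6.0, 0.0])
a36 [ 0.549 -0.231  0.103] ([0.007, -0.0, 0.0046], [0.0, -6.0, -0.0])
a42 [ 0.542 -0.23   0.099] ([0.007, 0.0, 0.0046], [0.0, -6.0, -0.0])
a48 [ 0.535 -0.228  0.094] ([0.007, 0.0, 0.0046], [0.0, -6.0, -0.0])
a54 [ 0.529 -0.226  0.088] ([0.007, -0.0, 0.0046], [0.0, -6.0, 0.0])
a60 [ 0.523 -0.225  0.082] ([0.007, 0.0, 0.0046], [0.0, -6.0, 0.0])
p66 [ 0.521 -0.224  0.077] ([0.0046, -0.0, 0.0042], [-0.0, 2.0, -0.0])
p72 [ 0.518 -0.224  0.071] ([0.0039, -0.0, 0.0049], [0.0, 2.
[... 158 characters left out ...]
 -0.223  0.052] ([0.0011, 0.0, 0.0064], [0.0, 3.0, -0.0])
time_s: 8.2
tcp_pos: [0.4959, 0.0831, 0.3656]
ee_rot: [0.095, 3.135, 0.002]
ft_force: [-0.5, 0.1, 0.4]
grip_width: 0.277
gripper_force: 0.0
time_s: 9.45
tcp_pos: [0.5606, -0.2313, 0.3309]
ee_rot: [-0.073, -2.435, -0.027]
ft_force: [0.5, 0.6, -1.1]
grip_width: 0.538
gripper_force: 0.0
9.45 [ 0.5606 -0.2313  0.3309] [-0.073 -2.435 -0.027] R cols
 [[-0.76   0.06  -0.647]
 [ 0.046  0.998  0.039]
 [ 0.649  0.    -0.761]] [ 0.5  0.6 -1.1] 0.5381699277186951 0.0 [ 0.46  0.72 -0.42  1.35  0.26  1.84  1.52]
high [ 0.658 -0.259  0.186] ([-0.1692, -0.022, 0.0458], [-7.0, -0.4, 8.3])
grip [ 0.596 -0.243  0.11 ] ([-0.0, 0.0, 0.1], [0.0, 0.0, 0.0])
```

```bash
sed -i 's/W(0,40)/W(0,30)/;s/tool(yw,40)/tool(yw,30)/;s/W(a,40-a),tool(yw,40-a)/W(a,30-a),tool(yw,30-a)/;s/((66,-18),(72,-16),(78,-14),(84,-11),(90,-8))/((66,-25),(72,-20),(78,-16),(84,-12),(90,-8))/' plan.py
python3 -m handwheel '[[[0,0,0],[0,-10,0],0.05],[[0,0,0],[0,0,0],0.05]]'
python3 - <<'E'
from plan import *
show(tip('A')[:3]+tip('A')[-6:])
E
```

```text
time_s: 9.75
tcp_pos: [0.5596, -0.2318, 0.3327]
ee_rot: [-0.08, -2.618, -0.021]
ft_force: [-1.2, -0.4, 0.5]
grip_width: 0.534
gripper_force: 0.0
high [ 0.642 -0.255  0.198] ([-0.1398, -0.0182, 0.0751], [-5.4, 0.1, 9.3])
grip [ 0.594 -0.243  0.111] ([0.0, -0.0, 0.1], [0.0, 0.0, 0.0])
a6 [ 0.585 -0.241  0.112] ([0.0077, -0.0, 0.0036], [0.0, -6.0, -0.0])
a60 [ 0.521 -0.224  0.081] ([0.0483, 0.0, 0.0556], [-0.0, -54.0, 0.0])
p66 [ 0.519 -0.224  0.076] ([0.0044, 0.0, 0.0033], [-0.0, 5.0, -0.0])
p72 [ 0.517 -0.223  0.07 ] ([0.0036, 0.0, 0.0044], [0.0, 5.0, 0.0])
p78 [ 0.516 -0.223  0.064] ([0.003, -0.0, 0.0052], [0.0, 4.0, 0.0])
p84 [ 0.516 -0.223  0.058] ([0.002, 0.0, 0.0059], [-0.0, 4.0, 0.0])
p90 [ 0.517 -0.223  0.052] ([0.0009, -0.0, 0.0063], [0.0, 4.0, 0.0])
```

```bash
python3 -m handwheel '[[[-0.047,-0.006,0.025],[0,0,0],0.05],[[-0.047,-0.006,0.025],[0,0,0],0.05],[[-0.0458,-0.0062,0.0251],[0,0,0],0.05],[[0,0,0],[-2.7,0,4.6],0.05],[[0,0,0],[-2.7,0,4.6],0.05],[[0,0,0],[0,0,0],0.05],[[0,0,0],[0,0,0],0.05]]'
python3 - <<'E'
from plan import *
st();show(tip('A')[:2]); snap('scene','s4');snap('wrist','w4');np.save('w4.npy',bot.get_calibration('wrist'),allow_pickle=True)
E
```

```text
time_s: 10.62
tcp_pos: [0.6426, -0.2549, 0.1971]
ee_rot: [-0.319, -2.6, -0.088]
ft_force: [-0.2, 0.4, 0.3]
grip_width: 0.538
gripper_force: 0.0
10.625 [ 0.6426 -0.2549  0.1971] [-0.319 -2.6   -0.088] R cols
 [[-0.84   0.242 -0.486]
 [ 0.209  0.97   0.123]
 [ 0.501  0.002 -0.865]] [-0.2  0.4  0.3] 0.5383092389673539 0.0 [ 0.48  0.86 -0.39  1.3   0.24  1.56  1.4 ]
high [ 0.642 -0.255  0.198] ([0.0008, -0.0004, -0.0005], [-0.1, -0.1, 0.3])
grip [ 0.594 -0.243  0.111] ([0.0, -0.0, 0.1], [0.0, 0.0, 0.0])
```

View pics/w4.png

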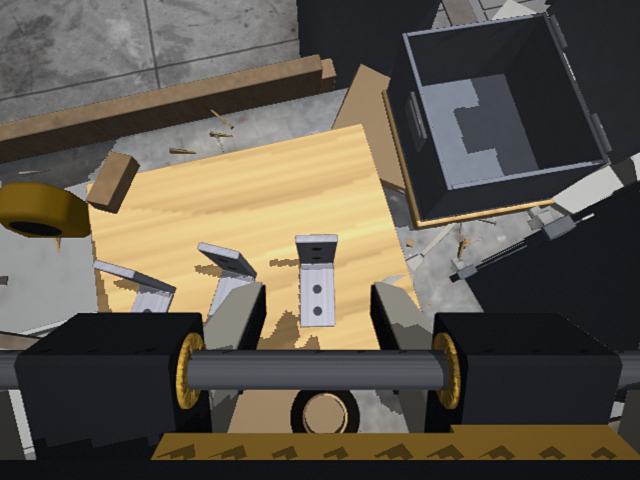

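```bash
python3 - <<'E'
from plan import *
from fit import Tz
from scipy.optimize import least_squares
w=np.load('w4.npy',allow_pickle=True).item()
a=cv2.imread('pics/w4.png')
cv2.imwrite('pics/c8.png',cv2.resize(a[0:240,370:640],None,fx=2.5,fy=2.5,interpolation=2))
o=np.array([(404,35),(546,15),(608,164),(443,189)])
M=np.array([(-.066,.075,.094),(.066,.075,.094),(.066,-.075,.094),(-.066,-.075,.094)])
r=least_squares(lambda p:(proj(w,Tz(p,M))-o).ravel(),[.497,-.06,1.51]);print(r.x,r.fun)
P=[atz(w,*q,.094) for q in o];print([np.linalg.norm(P[i]-P[i-1]) for i in range(4)],np.round(P,3).tolist())
E
python3 -m handwheel '[[[0.001,0,0.025],[0,0,0],0.05],[[0,0,0.025],[0,0,0],0.05],[[0,0,0.025],[0,0,0],0.05],[[0,0,0.024],[0,0,0],0.05],[[0,0,0],[0,0,0],0.05],[[0,0,0],[0,0,0],0.0],[[0,0,0],[0,0,0],0.0],[[0,0,0],[0,0,0],0.0],[[0,0,0],[0,0,0],0.0]]' 20
python3 -c "
from plan import *
st();show(tip('A')[1:2])"
```

```text
[ 0.49961223 -0.0624661   1.48574348] [-2.31196522 -2.44827499  1.33292842 -1.86382553 -0.18895725  1.62913018
  1.07358178  1.6152524 ]
[np.float64(0.1457241167948424), np.float64(0.12877168466438935), np.float64(0.1469280943734419), np.float64(0.13313512753835222)] [[0.422, -0.121, 0.094], [0.432, 0.008, 0.094], [0.579, -0.002, 0.094], [0.567, -0.135, 0.094]]
time_s: 11.85
tcp_pos: [0.5943, -0.2431, 0.1127]
ee_rot: [-0.323, -2.601, -0.088]
ft_force: [0.3, -0.4, 4.3]
grip_width: 0.319
gripper_force: 20.0
11.85 [ 0.5943 -0.2431  0.1127] [-0.323 -2.601 -0.088] R cols
 [[-0.84   0.245 -0.484]
 [ 0.212  0.97   0.123]
 [ 0.499  0.001 -0.866]] [ 0.3 -0.4  4.3] 0.3185851669430265 20.00116378068924 [ 0.5   0.89 -0.39  1.49  0.26  1.35  1.36]
grip [ 0.594 -0.243  0.111] ([-0.0, 0.0002, 0.0016], [-0.0, 0.0, 0.1])
```

```bash
python3 -m handwheel '[[[0.0077,0,0.0036],[0,-6,0],0],[[0.0077,0,0.0036],[0,-6,0],0],[[0.0077,0,0.0036],[0,-6,0],0],[[0.0077,0,0.0036],[0,-6,0],0],[[0.0077,0,0.0036],[0,-6,0],0],[[0.0077,0,0.0036],[0,-6,0],0],[[0.0077,0,0.0036],[0,-6,0],0],[[0.0077,0,0.0036],[0,-6,0],0],[[0.0077,0,0.0036],[0,-6,0],0],[[0.0077,0,0.0036],[0,-6,0],0]]'
python3 -c "
from plan import *
st();show(tip('A')[11:]);snap('scene','s5');snap('side','d5')
a=cv2.imread('pics/s5.png')[190:330,300:440]; b=cv2.imread('pics/d5.png')[170:310,270:410]
cv2.imwrite('pics/c9.png',cv2.resize(cv2.hconcat([a,b]),None,fx=2.8,fy=2.8))"
```

```text
time_s: 13.1
tcp_pos: [0.5235, -0.2439, 0.0912]
ee_rot: [0.363, 2.853, -0.13]
ft_force: [0.2, 1.3, 0.5]
grip_width: 0.318
gripper_force: 20.1
13.1 [ 0.5235 -0.2439  0.0912] [ 0.363  2.853 -0.13 ] R cols
 [[-0.934  0.258  0.246]
 [ 0.234  0.965 -0.121]
 [-0.269 -0.055 -0.962]] [0.2 1.3 0.5] 0.31834121139160765 20.072331969277002 [ 0.53  0.6  -0.3   2.25  1.4   0.21  0.25]
a60 [ 0.521 -0.224  0.081] ([0.0099, 0.0189, 0.0069], [-3.2, -14.4, 0.6])
p66 [ 0.519 -0.224  0.076] ([0.0044, 0.0, 0.0033], [-0.0, 5.0, -0.0])
p72 [ 0.517 -0.223  0.07 ] ([0.0036, 0.0, 0.0044], [0.0, 5.0, 0.0])
p78 [ 0.516 -0.223  0.064] ([0.003, -0.0, 0.0052], [0.0, 4.0, 0.0])
p84 [ 0.516 -0.223  0.058] ([0.002, 0.0, 0.0059], [-0.0, 4.0, 0.0])
p90 [ 0.517 -0.223  0.052] ([0.0009, -0.0, 0.0063], [0.0, 4.0, 0.0])
```

View pics/c9.png

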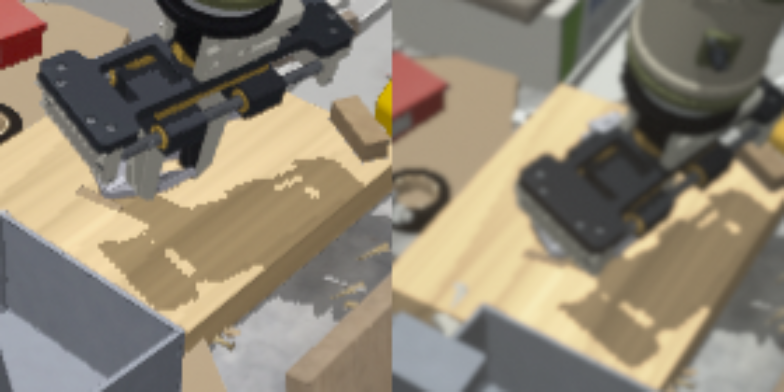

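```bash
cat >> plan.py <<'E'
def passive(x,y,f,al,back=.0165,h=.066):
    ex=np.array([np.cos(np.radians(f)),np.sin(np.radians(f)),0]);ez=np.array([0,0,1.]);out=[]
    for a,t in al:
        A=np.radians(a);T=np.radians(t);g=(.003*np.cos(A)-h*np.sin(A),.003*np.sin(A)+h*np.cos(A));d=(-np.sin(T),-np.cos(T))
        out.append(('p%d'%a,np.array([x,y,.031])+ex*(g[0]-back*d[0])+ez*(g[1]-back*d[1]),tool(f+180,t)))
    return out
E
python3 - <<'E'
from plan import *
show(passive(.5717,-.2566,-14.3,[(46,-16),(52,-14),(58,-12),(64,-10),(70,-8),(76,-6),(82,-4),(86,-2),(90,0)]))
E
```

```text
p46 [ 0.523 -0.244  0.095] ([-0.0021, 0.0003, -0.0038], [-3.3, -0.5, 0.2])
p52 [ 0.519 -0.243  0.09 ] ([0.0054, -0.0, 0.0035], [0.0, 2.0, 0.0])
p58 [ 0.516 -0.242  0.085] ([0.0048, -0.0, 0.0043], [-0.0, 2.0, 0.0])
p64 [ 0.513 -0.242  0.079] ([0.0042, -0.0, 0.005], [0.0, 2.0, -0.0])
p70 [ 0.51  -0.241  0.073] ([0.0035, 0.0, 0.0056], [0.0, 2.0, 0.0])
p76 [ 0.509 -0.241  0.066] ([0.0026, -0.0, 0.0061], [0.0, 2.0, -0.0])
p82 [ 0.508 -0.24   0.06 ] ([0.0017, -0.0, 0.0065], [-0.0, 2.0, -0.0])
p86 [ 0.508 -0.24   0.055] ([0.0004, 0.0, 0.0045], [0.0, 2.0, 0.0])
p90 [ 0.508 -0.24   0.05 ] ([-0.0, -0.0, 0.0046], [0.0, 2.0, 0.0])
```

```bash
python3 -m handwheel '[[[0,0,0],[0,2,0],0],[[0.004,0,0.0012],[-1,2,0],0],[[0.0048,0,0.0043],[-1,2,0],0],[[0.0042,0,0.005],[-1,2,0],0],[[0.0035,0,0.0056],[0,2,0],0]]' 6
python3 -c "
from plan import *
st();show(passive(.5717,-.2566,-14.3,[(70,-8),(76,-6),(82,-4),(86,-2),(90,0)]))"
```

```text
time_s: 13.82
tcp_pos: [0.5092, -0.2417, 0.0718]
ee_rot: [0.386, 3.026, -0.021]
ft_force: [1.4, -0.3, -0.2]
grip_width: 0.319
gripper_force: 6.0
13.825 [ 0.5092 -0.2417  0.0718] [ 0.386  3.026 -0.021] R cols
 [[-0.964  0.251  0.089]
 [ 0.25   0.968 -0.025]
 [-0.092 -0.002 -0.996]] [ 1.4 -0.3 -0.2] 0.3185065287598758 6.000492945313454 [ 0.72  0.68 -0.55  2.14  0.87  0.44  0.8 ]
p70 [ 0.51  -0.241  0.073] ([-0.001, 0.001, -0.0009], [-0.1, -2.7, -0.2])
p76 [ 0.509 -0.241  0.066] ([0.0026, -0.0, 0.0061], [0.0, 2.0, -0.0])
p82 [ 0.508 -0.24   0.06 ] ([0.0017, -0.0, 0.0065], [-0.0, 2.0, -0.0])
p86 [ 0.508 -0.24   0.055] ([0.0004, 0.0, 0.0045], [0.0, 2.0, 0.0])
p90 [ 0.508 -0.24   0.05 ] ([-0.0, -0.0, 0.0046], [0.0, 2.0, 0.0])
```

```bash
python3 -m handwheel '[[[0.002,0,0.0052],[0,1,0],0],[[0.0017,0,0.0065],[0,1,0],0],[[0.0004,0,0.0045],[0,2,0],0],[[0,0,0.0036],[0,1,0],0],[[0,0,0],[0,0,0],0]]' 6
python3 -c "
from plan import *
st();show(passive(.5717,-.2566,-14.3,[(90,0)])); snap('scene','s6')"
```

```text
time_s: 14.45
tcp_pos: [0.5066, -0.2409, 0.0513]
ee_rot: [0.395, 3.11, -0.008]
ft_force: [-0.9, -1.2, -0.5]
grip_width: 0.322
gripper_force: 6.0
14.45 [ 0.5066 -0.2409  0.0513] [ 0.395  3.11  -0.008] R cols
 [[-0.968  0.25   0.006]
 [ 0.25   0.968 -0.006]
 [-0.007 -0.004 -1.   ]] [-0.9 -1.2 -0.5] 0.32177766338959535 5.9986462444067 [ 0.73  0.74 -0.58  2.09  0.82  0.54  0.86]
p90 [ 0.508 -0.24   0.05 ] ([-0.0009, 0.0008, 0.0008], [-0.2, 0.4, -0.2])
```

```bash
python3 -m handwheel '[[[0,0,0],[0,0,0],0.045],[[0,0,0],[0,0,0],0.045],[[-0.02,0,0],[0,0,0],0.045],[[-0.021,0,0],[0,0,0],0.045],[[0,0,0],[0,0,0],0],[[0,0,0],[0,0,0],0],[[0,0,0],[0,0,0],0]]' 40
python3 -c "
from plan import *
st();snap('scene','s6')
a=cv2.imread('pics/s6.png')[200:300,300:420]
snap('wrist','w6');b=cv2.imread('pics/w6.png')
b=cv2.resize(b[100:340,160:480],(480,360));a=cv2.resize(a,(432,360))
cv2.imwrite('pics/c10.png',cv2.resize(cv2.hconcat([b,a]),None,fx=.87,fy=.87))"
```

```text
time_s: 15.38
tcp_pos: [0.5453, -0.2513, 0.0519]
ee_rot: [0.395, 3.11, -0.009]
ft_force: [0.2, 1.4, -1.5]
grip_width: 0.316
gripper_force: 40.0
15.375 [ 0.5453 -0.2513  0.0519] [ 0.395  3.11  -0.009] R cols
 [[-0.968  0.25   0.005]
 [ 0.25   0.968 -0.006]
 [-0.007 -0.005 -1.   ]] [ 0.2  1.4 -1.5] 0.31643909427877626 39.99812722206116 [ 0.73  0.78 -0.61  2.    0.79  0.61  0.9 ]
```

View pics/c10.png

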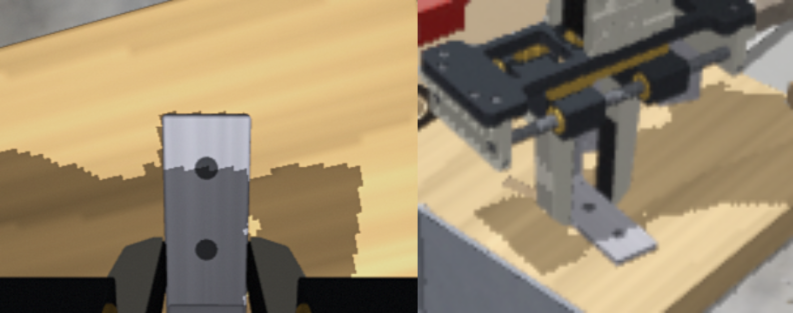

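```bash
python3 - <<'E'
from plan import *
w=bot.get_calibration('wrist')
p=np.array(bot.read_state()['tcp_pos'])
for q in[(286.4,188.5),(351.6,188.5)]:
    a=atz(w,*q,.036);print(a,R.from_rotvec(bot.read_state()['ee_rot']).inv().apply(a-p))
E
python3 -m handwheel '[[[0,0,-0.01],[0,0,0],0],[[0.015,0.005,-0.01],[0,0,10],0],[[0,0,0],[0,0,10],0],[[0,0,0],[0,0,10],0],[[0,0,0],[0,0,10],0],[[0,0,0],[0,0,10],0],[[0,0,0],[0,0,10],0],[[0,0,0],[0,0,10],0],[[0,0,0],[0,0,10],0],[[0,0,0],[0,0,10],0]]'
python3 -m handwheel '[[[0,0,0],[0,0,10],0],[[0,0,0],[0,0,10],0],[[0,0,0],[0,0,10],0],[[0,0,0],[0,0,10],0],[[0,0,0],[0,0,10],0],[[0,0,0],[0,0,10],0],[[0,0,0],[0,0,10],0],[[0,0,0],[0,0,10],0],[[0,0,0],[0,0,0],0]]'
python3 -c "
from plan import *
st();show([('c',[.531,-.243,.052],tool(-4.6,0))])"
```

```text
[ 0.49225359 -0.25048302  0.036     ] [ 0.05190398 -0.012432    0.01563817]
[ 0.49932618 -0.22314144  0.036     ] [0.05189394 0.01580917 0.01550073]
time_s: 16.73
tcp_pos: [0.533, -0.2425, 0.0725]
ee_rot: [2.482, 1.911, 0.003]
ft_force: [0.3, -0.0, -2.3]
grip_width: 0.308
gripper_force: 40.0
time_s: 17.85
tcp_pos: [0.5332, -0.2421, 0.0723]
ee_rot: [3.134, -0.12, 0.011]
ft_force: [0.5, 0.1, -2.2]
grip_width: 0.312
gripper_force: 40.0
17.85 [ 0.5332 -0.2421  0.0723] [ 3.134 -0.12   0.011] R cols
 [[ 0.997 -0.076  0.007]
 [-0.076 -0.997 -0.006]
 [ 0.007  0.005 -1.   ]] [ 0.5  0.1 -2.2] 0.3116446071913592 39.99833643436432 [ 0.24  0.67  0.13  2.06 -0.19  0.42 -1.13]
c [ 0.531 -0.243  0.052] ([-0.0023, 0.0009, 0.0202], [0.3, -0.4, 0.2])
```

```bash
python3 -m handwheel '[[[0,0,0.012],[0,0,0],0],[[0,0,0.0085],[0,0,0],0],[[0,0,0],[0,0,0],0],[[0,0,0],[0,0,0],0.045],[[0,0,0],[0,0,0],0.045],[[0,0,-0.03],[0,0,0],0.045],[[0,0,-0.05],[0,0,0],0.045],[[-0.025,0,0],[0,0,0],0.045]]'
python3 -m handwheel '[[[0,0,0],[0,0,-10],0.045],[[0,0,0],[0,0,-10],0.045],[[0,0,0],[0,0,-10],0.045],[[0,0,0],[0,0,-10],0.045],[[0,0,0],[0,0,-10],0.045],[[0,0,0],[0,0,-10],0.045],[[0,0,0],[0,0,-10],0.045],[[0,0,0],[0,0,-10],0.045],[[0,0,0],[0,0,-10],0.045],[[0,0,0],[0,0,0],0.045]]'
python3 -c "
from plan import *
st();show([('c',[.5083,-.2402,.08],tool(85.4,0))]);snap('wrist','w7')"
```

```text
time_s: 18.85
tcp_pos: [0.5106, -0.2412, 0.1344]
ee_rot: [3.131, -0.121, 0.021]
ft_force: [-1.2, -0.1, -0.3]
grip_width: 0.484
gripper_force: 0.0
time_s: 20.1
tcp_pos: [0.5075, -0.2407, 0.1312]
ee_rot: [2.302, 2.125, 0.001]
ft_force: [-0.1, -0.5, 0.8]
grip_width: 0.489
gripper_force: 0.0
20.1 [ 0.5075 -0.2407  0.1312] [2.302e+00 2.125e+00 1.000e-03] R cols
 [[ 0.08   0.997  0.007]
 [ 0.997 -0.08  -0.006]
 [-0.006  0.007 -1.   ]] [-0.1 -0.5  0.8] 0.4888013739773002 0.0 [ 0.54  0.56 -0.28  2.06  0.3   0.55 -0.04]
c [ 0.508 -0.24   0.08 ] ([0.0008, 0.0004, 0.0512], [0.4, 0.3, 0.0])
```

```bash
python3 -m handwheel '[[[0.001,0,0.025],[0.4,0.3,0],0.045],[[0,0,0.026],[0,0,0],0.045],[[0,0,0],[0,0,0],0.045],[[0,0,0],[0,0,0],0],[[0,0,0],[0,0,0],0],[[0,0,0],[0,0,0],0],[[0,0,0],[0,0,0],0],[[0,0,-0.03],[0,0,0],0],[[0,0,-0.06],[0,0,0],0],[[0,0,0],[0,0,0],0]]' 40
cat >> plan.py <<'E'
CASE=(.499,-.062,1.49)
def slot(x,y=.035,z=.0715):
    c,s=np.cos(CASE[2]),np.sin(CASE[2]);return np.array([CASE[0]+c*x-s*y,CASE[1]+s*x+c*y,z])
def place(x):
    P=slot(x);Q=tool(np.degrees(CASE[2]),0); return [('above',P+[0,0,.1],Q),('near',P+[0,0,.01],Q),('down',P,Q)]
E
python3 -c "
from plan import *
st();show(place(.026));snap('wrist','w8')"
```

```text
time_s: 21.4
tcp_pos: [0.5097, -0.2402, 0.1739]
ee_rot: [2.303, 2.128, 0.003]
ft_force: [0.7, -0.2, -3.5]
grip_width: 0.061
gripper_force: 40.0
21.4 [ 0.5097 -0.2402  0.1739] [2.303 2.128 0.003] R cols
 [[ 0.079  0.997  0.006]
 [ 0.997 -0.079 -0.003]
 [-0.003  0.006 -1.   ]] [ 0.7 -0.2 -3.5] 0.061216386010053546 39.999348521232605 [ 0.57  0.5  -0.32  2.02  0.26  0.65 -0.01]
above [ 0.466 -0.033  0.172] ([0.2029, -0.0597, 0.0015], [0.4, 0.2, 0.1])
near [ 0.466 -0.033  0.081] ([0.0, 0.0, 0.09], [0.0, 0.0, 0.0])
down [ 0.466 -0.033  0.072] ([0.0, 0.0, 0.01], [0.0, 0.0, 0.0])
```

```bash
python3 -m handwheel '[[[0.05,-0.015,0],[0.4,0.2,0],0],[[0.05,-0.015,0],[0,0,0],0],[[0.051,-0.015,0],[0,0,0],0],[[0.052,-0.0147,0],[0,0,0],0],[[0,0,0],[0,0,0],0],[[0,0,0],[0,0,0],0]]'
python3 -c "
from plan import *
st();show(place(.026));snap('wrist','w9');snap('scene','s9')"
```

```text
time_s: 22.2
tcp_pos: [0.4638, -0.0328, 0.1701]
ee_rot: [-2.3, -2.128, 0.007]
ft_force: [0.3, 0.1, -1.3]
grip_width: 0.066
gripper_force: 40.0
22.2 [ 0.4638 -0.0328  0.1701] [-2.3   -2.128  0.007] R cols
 [[ 0.078  0.997 -0.009]
 [ 0.997 -0.078  0.003]
 [ 0.002 -0.009 -1.   ]] [ 0.3  0.1 -1.3] 0.06594095849831534 39.999200105667114 [ 0.19  0.42 -0.32  2.23  0.25  0.54 -0.4 ]
above [ 0.466 -0.033  0.172] ([-0.0003, 0.0025, -0.0015], [-0.5, -0.1, 0.2])
near [ 0.466 -0.033  0.081] ([0.0, 0.0, 0.09], [0.0, 0.0, 0.0])
down [ 0.466 -0.033  0.072] ([0.0, 0.0, 0.01], [0.0, 0.0, 0.0])
```

```bash
python3 -m handwheel '[[[0,0.001,0.03],[0,0,0],0],[[0,0,0.03],[0,0,0],0],[[0,0,0.028],[0,0,0],0],[[0,0,0],[0,0,0],0],[[0,0,0],[0,0,0],0]]'
python3 -c "
from plan import *
st();show(place(.026)[2:])"
python3 -m handwheel '[[[0,0,0.005],[0,0,0],0],[[0,0,0.003],[0,0,0],0],[[0,0,0],[0,0,0],0]]'
```

```text
time_s: 22.92
tcp_pos: [0.4649, -0.0329, 0.0833]
ee_rot: [-2.303, -2.126, 0.005]
ft_force: [0.6, 1.4, -1.5]
grip_width: 0.062
gripper_force: 40.0
22.925 [ 0.4649 -0.0329  0.0833] [-2.303 -2.126  0.005] R cols
 [[ 0.08   0.997 -0.007]
 [ 0.997 -0.08   0.003]
 [ 0.003 -0.007 -1.   ]] [ 0.6  1.4 -1.5] 0.06245368276082078 39.99954164028168 [ 0.1   0.57 -0.21  2.3   0.36  0.31 -0.5 ]
down [ 0.466 -0.033  0.072] ([-0.0003, 0.0015, 0.0118], [-0.4, -0.2, 0.1])
time_s: 23.3
tcp_pos: [0.4652, -0.0325, 0.0772]
ee_rot: [-2.304, -2.13, 0.002]
ft_force: [-5.7, 0.1, 31.6]
grip_width: 0.064
gripper_force: 40.0
```

```bash
python3 -m handwheel '[[[0,0,-0.003],[0,0,0],0],[[0,0,0],[0,0,0],0]]'; python3 -m handwheel '[[[0,0,0],[0,0,0],0.018],[[0,0,0],[0,0,0],0.018],[[0,0,-0.02],[0,0,0],0.018],[[0,0,-0.04],[0,0,0],0.018],[[0,0,-0.05],[0,0,0],0.018],[[0,0,-0.06],[0,0,0],0.018],[[0,0,-0.05],[0,0,0],0.018],[[0,0,0],[0,0,0],0.018]]'
python3 -c "
from plan import *
st();snap('wrist','w10');snap('scene','s10');np.save('w10.npy',bot.get_calibration('wrist'),allow_pickle=True)
a=cv2.imread('pics/s10.png')[220:400,230:390];b=cv2.imread('pics/w10.png')
cv2.imwrite('pics/c11.png',cv2.hconcat([cv2.resize(b[:330,:],(478,246*478//478)) if 0 else cv2.resize(b,(480,360)),cv2.resize(a,(320,360))]))"
```

```text
time_s: 23.55
tcp_pos: [0.4649, -0.0323, 0.0785]
ee_rot: [-2.302, -2.128, 0.003]
ft_force: [-0.4, -0.2, -1.6]
grip_width: 0.061
gripper_force: 40.0
time_s: 24.55
tcp_pos: [0.4677, -0.0329, 0.3012]
ee_rot: [-2.306, -2.131, -0.003]
ft_force: [0.5, -0.0, -0.6]
grip_width: 0.191
gripper_force: 0.0
24.55 [ 0.4677 -0.0329  0.3012] [-2.306 -2.131 -0.003] R cols
 [[ 0.079  0.997 -0.   ]
 [ 0.997 -0.079  0.003]
 [ 0.003 -0.    -1.   ]] [ 0.5 -0.  -0.6] 0.19142827147176095 0.0 [ 0.3   0.24 -0.43  2.07  0.12  0.86 -0.27]
```

```bash
cat >> plan.py <<'E'
def tip2(k,lift=.001,back=.0165,h=.066,t0=38):
    x,y,f=BR[k];ex=np.array([np.cos(np.radians(f)),np.sin(np.radians(f)),0]);ez=np.array([0,0,1.]);o=np.array([x,y,.03+lift])
    def W(a,t):
        a=np.radians(a);t=np.radians(t);g=(.003*np.cos(a)-h*np.sin(a),.003*np.sin(a)+h*np.cos(a));d=(-np.sin(t),-np.cos(t))
        return o+ex*(g[0]-back*d[0])+ez*(g[1]-back*d[1])
    Q=tool(f+180,t0);P=W(0,t0);d=Q.apply([0,0,1]);H=P-.09*d
    return [('hi0',H+[-.05,0,.15],tool(f+180,0)),('hi',H,Q),('grip',P,Q)]+[('a%d'%a,W(a,t0-a),tool(f+180,t0-a)) for a in (6,12,48)]
E
python3 - <<'E'
from plan import *
a=cv2.imread('pics/scene0.png',0).astype(int);b=cv2.imread('pics/s10.png',0).astype(int)
for n,(u0,u1,v0,v1) in {'B':(340,372,210,250),'C':(376,396,197,235),'measure':(436,468,212,245)}.items(): print(n,np.abs(a-b)[v0:v1,u0:u1].mean())
show(tip2('B'))
E
```

```text
B 6.06953125
C 3.082894736842105
measure 3.178977272727273
hi0 [ 0.586 -0.341  0.331] ([-0.2974, 0.1433, -0.0349], [-0.3, -0.3, -66.0])
hi [ 0.636 -0.341  0.181] ([-0.0439, 0.0239, 0.15], [-0.0, 38.0, 0.0])
grip [ 0.587 -0.315  0.11 ] ([0.0, 0.0, 0.09], [0.0, 0.0, 0.0])
a6 [ 0.58  -0.311  0.111] ([0.0071, -0.0, 0.0044], [0.0, -6.0, 0.0])
a12 [ 0.572 -0.307  0.111] ([0.0071, 0.0, 0.0044], [0.0, -6.0, -0.0])
a48 [ 0.531 -0.284  0.094] ([0.034, 0.0, 0.0359], [0.0, -36.0, 0.0])
```

```bash
python3 -m handwheel '[[[-0.0496,0.0239,-0.0058],[0,0,0],0.05],[[-0.0496,0.0239,-0.0058],[0,0,0],0.05],[[-0.0496,0.0239,-0.0058],[0,0,0],0.05],[[-0.0496,0.0239,-0.0058],[0,0,0],0.05],[[-0.0496,0.0239,-0.0058],[0,0,0],0.05],[[-0.0496,0.0239,-0.0058],[0,0,0],0.05],[[0,0,0],[0,0,-10],0.05],[[0,0,0],[0,0,-10],0.05],[[0,0,0],[0,0,-10],0.05],[[0,0,0],[0,0,-10],0.05]]'
python3 -m handwheel '[[[0,0,0],[0,0,-10],0.05],[[0,0,0],[0,0,-10],0.05],[[0,0,0],[0,0,-6],0.05],[[0,0,0],[0,9.5,0],0.05],[[0,0,0],[0,9.5,0],0.05],[[0,0,0],[0,9.5,0],0.05],[[0,0,0],[0,9.5,0],0.05],[[0,0,0],[0,0,0],0.05]]'
python3 - <<'E'
from plan import *
st();show(tip2('B')[1:3])
E
```

```text
time_s: 25.9
tcp_pos: [0.5855, -0.3406, 0.3278]
ee_rot: [-1.424, -2.787, 0.0]
ft_force: [0.8, 0.7, -0.3]
grip_width: 0.537
gripper_force: 0.0
time_s: 26.9
tcp_pos: [0.58, -0.3431, 0.3134]
ee_rot: [-0.628, -2.469, -0.181]
ft_force: [-0.3, -0.5, 0.1]
grip_width: 0.539
gripper_force: 0.0
26.9 [ 0.58   -0.3431  0.3134] [-0.628 -2.469 -0.181] R cols
 [[-0.722  0.475 -0.504]
 [ 0.396  0.88   0.262]
 [ 0.568 -0.011 -0.823]] [-0.3 -0.5  0.1] 0.5390297690036087 0.0 [ 0.58  0.78 -0.27  1.2   0.11  1.79  1.4 ]
hi [ 0.636 -0.341  0.181] ([-0.1145, 0.0296, 0.0816], [-0.6, 3.4, -0.2])
grip [ 0.587 -0.315  0.11 ] ([0.0, 0.0, 0.09], [0.0, 0.0, 0.0])
```

Proceed to "hi", then check the bracket numerically in the wrist image.

```bash
python3 -m handwheel '[[[-0.038,0.01,0.027],[0,0,0],0.05],[[-0.038,0.01,0.027],[0,0,0],0.05],[[-0.0385,0.0096,0.0276],[0,0,0],0.05],[[0,0,0],[0,3.4,0],0.05],[[0,0,0],[0,0,0],0.05],[[0,0,0],[0,0,0],0.05]]'
cat >> plan.py <<'E'
def blob(f,w,roi):
    """steel-coloured (low saturation, bright) pixels inside roi -> largest contour"""
    a=cv2.imread(f)[roi[2]:roi[3],roi[0]:roi[1]];h=cv2.cvtColor(a,cv2.COLOR_BGR2HSV)
    m=((h[...,1]<60)&(h[...,2]>60)).astype(np.uint8);n,l,s,c=cv2.connectedComponentsWithStats(m)
    return [(s[i,:5]+[roi[0],roi[2],0,0,0]).tolist() for i in range(1,n) if s[i,4]>60]
E
python3 - <<'E'
from plan import *
st();show(tip2('B')[1:3]);snap('wrist','w11');w=bot.get_calibration('wrist')
x,y,f=BR['B'];ex=np.array([np.cos(np.radians(f)),np.sin(np.radians(f)),0]);ey=np.array([-ex[1],ex[0],0]);o=np.array([x,y,0])
P=[o+a*ex+b*ey+[0,0,z] for a,b,z in[(0,.015,.11),(0,-.015,.11),(.006,.015,.11),(.006,-.015,.11),(.06,.015,.036),(.06,-.015,.036)]]
q=proj(w,P);print(np.round(q,1).tolist())
a=cv2.imread('pics/w11.png')
g=cv2.cvtColor(a,cv2.COLOR_BGR2HSV)
v=int(q[[0,1,2,3],1].mean());print(v)
for vv in (v,v+6,v+14): print(vv,''.join('#' if s<70 else '.' for s in g[vv,255:390,1]))
E
```

```text
time_s: 27.65
tcp_pos: [0.6376, -0.34, 0.1873]
ee_rot: [-0.612, -2.424, -0.202]
ft_force: [-0.1, -0.9, 0.7]
grip_width: 0.536
gripper_force: 0.0
27.65 [ 0.6376 -0.34    0.1873] [-0.612 -2.424 -0.202] R cols
 [[-0.698  0.474 -0.537]
 [ 0.378  0.881  0.285]
 [ 0.608 -0.004 -0.794]] [-0.1 -0.9  0.7] 0.5363746974723834 0.0 [ 0.54  0.97 -0.27  1.11  0.12  1.74  1.37]
hi [ 0.636 -0.341  0.181] ([-0.0029, -0.0019, 0.0058], [-0.3, 0.6, 0.0])
grip [ 0.587 -0.315  0.11 ] ([0.0, 0.0, 0.09], [0.0, 0.0, 0.0])
[[335.4, 237.0], [292.2, 237.0], [335.5, 245.0], [292.0, 245.0], [332.9, 340.4], [296.2, 340.3]]
241
241 .......................................###########################################.....................................................
247 ........................................#########################################......................................................
255 .........................................#######################################.......................................................
```

```bash
python3 -m handwheel '[[[-0.0029,-0.0015,0.026],[0,0.6,0],0.05],[[0,0,0.025],[0,0,0],0.05],[[0,0,0.025],[0,0,0],0.05],[[0,0,0.019],[0,0,0],0.05],[[0,0,0],[0,0,0],0.05],[[0,0,0],[0,0,0],0.0],[[0,0,0],[0,0,0],0.0],[[0,0,0],[0,0,0],0.0],[[0,0,0],[0,0,0],0.0]]' 20
python3 -c "
from plan import *
st();show(tip2('B')[2:3])"
```

```text
time_s: 28.82
tcp_pos: [0.5872, -0.3152, 0.1104]
ee_rot: [-0.609, -2.411, -0.204]
ft_force: [-0.8, -0.9, 4.0]
grip_width: 0.316
gripper_force: 20.0
28.825 [ 0.5872 -0.3152  0.1104] [-0.609 -2.411 -0.204] R cols
 [[-0.691  0.474 -0.546]
 [ 0.375  0.881  0.289]
 [ 0.618 -0.005 -0.786]] [-0.8 -0.9  4. ] 0.31632145822734425 20.001933574676514 [ 0.56  0.97 -0.27  1.32  0.13  1.54  1.36]
grip [ 0.587 -0.315  0.11 ] ([0.0002, 0.0004, 0.0007], [-0.4, -0.2, 0.0])
```

```bash
python3 -m handwheel '[[[0.0071,0,0.0044],[0,-6,0],0],[[0.0071,0,0.0044],[0,-6,0],0],[[0.0071,0,0.0044],[0,-6,0],0],[[0.0071,0,0.0044],[0,-6,0],0],[[0.0071,0,0.0044],[0,-6,0],0],[[0.0071,0,0.0044],[0,-6,0],0],[[0.0071,0,0.0044],[0,-6,0],0],[[0.0071,0,0.0044],[0,-6,0],0],[[0,0,0],[0,0,0],0]]'
python3 - <<'E'
from plan import *
st();show(tip2('B')[-1:]); x,y,f=BR['B']
show(passive(x,y,f,[(48,-10),(54,-9),(60,-8),(66,-7),(72,-6),(78,-4),(84,-2),(87,-1),(90,0)]))
E
```

```text
time_s: 29.95
tcp_pos: [0.5294, -0.2839, 0.0935]
ee_rot: [0.725, 2.889, -0.07]
ft_force: [-3.0, 2.5, 4.7]
grip_width: 0.316
gripper_force: 20.0
29.95 [ 0.5294 -0.2839  0.0935] [ 0.725  2.889 -0.07 ] R cols
 [[-0.869  0.472  0.145]
 [ 0.465  0.881 -0.084]
 [-0.168 -0.006 -0.986]] [-3.   2.5  4.7] 0.3158328240941474 20.00493496656418 [ 0.48  0.61 -0.13  2.12  0.39  0.27  1.09]
a48 [ 0.531 -0.284  0.094] ([-0.002, 0.0005, 0.0002], [-0.3, -0.4, 0.4])
p48 [ 0.531 -0.284  0.094] ([-0.002, 0.0005, 0.0002], [-0.3, -0.4, 0.4])
p54 [ 0.528 -0.282  0.089] ([0.0051, -0.0, 0.0043], [-0.0, 1.0, 0.0])
p60 [ 0.524 -0.281  0.083] ([0.0046, 0.0, 0.0049], [0.0, 1.0, -0.0])
p66 [ 0.522 -0.279  0.077] ([0.0039, -0.0, 0.0055], [-0.0, 1.0, 0.0])
p72 [ 0.519 -0.278  0.071] ([0.0032, 0.0, 0.006], [0.0, 1.0, 0.0])
p78 [ 0.518 -0.277  0.064] ([0.0022, 0.0, 0.0063], [0.0, 2.0, -0.0])
p84 [ 0.517 -0.277  0.057] ([0.0013, 0.0, 0.0067], [0.0, 2.0, 0.0])
p87 [ 0.517 -0.277  0.054] ([0.0003, -0.0, 0.0034], [-0.0, 1.0, -0.0])
p90 [ 0.517 -0.277  0.05 ] ([0.0, 0.0, 0.0034], [0.0, 1.0, 0.0])
```

```bash
python3 -m handwheel '[[[0,0,0],[0,0,0],0],[[0.0035,0,0.0043],[0,1,0],0],[[0.0046,0,0.0049],[0,1,0],0],[[0.0039,0,0.0055],[0,1,0],0],[[0.0032,0,0.006],[0,1,0],0],[[0.0022,0,0.0063],[0,2,0],0],[[0.0013,0,0.0067],[0,2,0],0],[[0.0003,0,0.0034],[0,1,0],0],[[0,0,0.003],[0,1,0],0],[[0,0,0],[0,0,0],0]]' 6
python3 -c "
from plan import *
st()"
python3 -m handwheel '[[[0,0,0],[0,0,0],0.045],[[0,0,0],[0,0,0],0.045],[[-0.02,0,0],[0,0,0],0.045],[[-0.021,0,0],[0,0,0],0.045],[[0,0,0],[0,0,0],0],[[0,0,0],[0,0,0],0],[[0,0,0],[0,0,0],0]]' 40
python3 - <<'E'
from plan import *
s=st();snap('wrist','w12');w=bot.get_calibration('wrist')
p=np.array(s['tcp_pos']);r=R.from_rotvec(s['ee_rot'])
q=proj(w,[p+r.apply([t,0,.0155]) for t in(.03,.045,.06,.07)]);print(q)
h=cv2.cvtColor(cv2.imread('pics/w12.png'),cv2.COLOR_BGR2HSV)
m=(h[...,1]<70)&(h[...,2]>40)
col=m[:,318:322].all(1);print(''.join('#' if v else '.' for v in col[150:330]))
E
```

```text
time_s: 31.2
tcp_pos: [0.5189, -0.2788, 0.051]
ee_rot: [-0.766, -3.042, 0.006]
ft_force: [1.1, 0.5, -0.9]
grip_width: 0.32
gripper_force: 6.0
31.2 [ 0.5189 -0.2788  0.051 ] [-0.766 -3.042  0.006] R cols
 [[-0.881  0.474 -0.005]
 [ 0.474  0.881 -0.003]
 [ 0.003 -0.005 -1.   ]] [ 1.1  0.5 -0.9] 0.32013795673576184 5.997578725218773 [ 0.54  0.7  -0.21  2.04  0.34  0.44  1.14]
time_s: 32.08
tcp_pos: [0.5536, -0.2975, 0.0508]
ee_rot: [-0.765, -3.041, 0.006]
ft_force: [0.1, 0.1, -2.2]
grip_width: 0.31
gripper_force: 40.0
32.075 [ 0.5536 -0.2975  0.0508] [-0.765 -3.041  0.006] R cols
 [[-0.881  0.473 -0.007]
 [ 0.473  0.881 -0.002]
 [ 0.005 -0.005 -1.   ]] [ 0.1  0.1 -2.2] 0.31026503388305493 39.99449551105499 [ 0.55  0.74 -0.23  1.94  0.33  0.51  1.17]
[[314.50029819 238.11360813]
 [314.38731527 204.9139542 ]
 [314.26878956 170.08229408]
 [314.18648895 145.89429017]]
.................................#################################################################################################................##################################
```

```bash
python3 -m handwheel '[[[0,0,-0.01],[0,0,0],0],[[0.0217,0.0154,-0.01],[0,0,0],0],[[0.0217,0.0154,0],[0,0,10],0],[[0,0,0],[0,0,10],0],[[0,0,0],[0,0,10],0],[[0,0,0],[0,0,10],0],[[0,0,0],[0,0,10],0],[[0,0,0],[0,0,10],0],[[0,0,0],[0,0,10],0],[[0,0,0],[0,0,10],0]]'
python3 -m handwheel '[[[0,0,0],[0,0,10],0],[[0,0,0],[0,0,10],0],[[0,0,0],[0,0,10],0],[[0,0,0],[0,0,10],0],[[0,0,0],[0,0,10],0],[[0,0,0],[0,0,10],0],[[0,0,0],[0,0,10],0],[[0,0,0],[0,0,6.3],0],[[0,0,0],[0,0,0],0],[[0,0,0],[0,0,0],0]]'
python3 -c "
from plan import *
s=st();p=np.array(s['tcp_pos']);Q=tool(-4.6,0);p1=np.r_[p[:2],.051];show([('c',p1,Q)]);print('sl',p+R.from_rotvec(s['ee_rot']).apply([-.0226,0,0]))"
```

```text
time_s: 33.38
tcp_pos: [0.5312, -0.25, 0.0716]
ee_rot: [-2.55, -1.833, 0.008]
ft_force: [0.1, 0.0, -2.9]
grip_width: 0.312
gripper_force: 40.0
time_s: 34.62
tcp_pos: [0.5312, -0.25, 0.0712]
ee_rot: [3.137, -0.121, -0.008]
ft_force: [0.1, -1.1, -3.1]
grip_width: 0.312
gripper_force: 40.0
34.625 [ 0.5312 -0.25    0.0712] [ 3.137 -0.121 -0.008] R cols
 [[ 0.997 -0.077 -0.005]
 [-0.077 -0.997 -0.002]
 [-0.005  0.003 -1.   ]] [ 0.1 -1.1 -3.1] 0.3122677060877019 39.99371409416199 [ 0.03  0.72  0.48  2.06 -0.66  0.51 -0.65]
c [ 0.531 -0.25   0.051] ([0.0001, -0.0001, 0.0202], [0.1, 0.3, 0.2])
sl [ 0.5087154  -0.24830162  0.07134746]
```

```bash
python3 -m handwheel '[[[0,0,0.012],[0,0,0],0],[[0,0,0.0085],[0,0,0],0],[[0,0,0],[0,0,0],0],[[0,0,0],[0,0,0],0.045],[[0,0,0],[0,0,0],0.045],[[0,0,-0.03],[0,0,0],0.045],[[0,0,-0.05],[0,0,0],0.045],[[-0.0226,0,0],[0,0,0],0.045]]'
python3 -m handwheel '[[[0,0,0],[0,0,-10],0.045],[[0,0,0],[0,0,-10],0.045],[[0,0,0],[0,0,-10],0.045],[[0,0,0],[0,0,-10],0.045],[[0,0,0],[0,0,-10],0.045],[[0,0,0],[0,0,-10],0.045],[[0,0,0],[0,0,-10],0.045],[[0,0,0],[0,0,-10],0.045],[[0,0,0],[0,0,-10],0.045],[[0,0,0],[0,0,0],0.045]]'
python3 -c "
from plan import *
st();show([('c',[.5087,-.2483,.082],tool(85.4,0))])"
```

```text
time_s: 35.62
tcp_pos: [0.5115, -0.2493, 0.1335]
ee_rot: [3.134, -0.123, 0.001]
ft_force: [-0.5, -0.4, -0.3]
grip_width: 0.485
gripper_force: 0.0
time_s: 36.88
tcp_pos: [0.5088, -0.2486, 0.1308]
ee_rot: [-2.309, -2.128, 0.008]
ft_force: [-1.0, 0.3, -0.0]
grip_width: 0.483
gripper_force: 0.0
36.875 [ 0.5088 -0.2486  0.1308] [-2.309 -2.128  0.008] R cols
 [[ 0.081  0.997 -0.005]
 [ 0.997 -0.081 -0.003]
 [-0.003 -0.005 -1.   ]] [-1.   0.3 -0. ] 0.48325142395169773 0.0 [ 0.27  0.56  0.12  2.06 -0.12  0.53  0.39]
c [ 0.509 -0.248  0.082] ([0.0005, 0.0001, 0.0488], [-0.3, 0.2, -0.1])
```

```bash
python3 -m handwheel '[[[0.0005,0,0.025],[-0.3,0.2,0],0.045],[[0,0,0.024],[0,0,0],0.045],[[0,0,0],[0,0,0],0.045],[[0,0,0],[0,0,0],0],[[0,0,0],[0,0,0],0],[[0,0,0],[0,0,0],0],[[0,0,0],[0,0,0],0]]' 40
python3 -m handwheel '[[[0,0,-0.03],[0,0,0],0],[[0,0,-0.06],[0,0,0],0],[[0,0,0],[0,0,0],0],[[0,0,0],[0,0,0],0]]'
python3 -c "
from plan import *
st();show(place(-.009))"
```

```text
time_s: 37.75
tcp_pos: [0.509, -0.248, 0.082]
ee_rot: [2.308, 2.131, 0.001]
ft_force: [-0.0, -0.1, 0.6]
grip_width: 0.105
gripper_force: 0.0
time_s: 38.25
tcp_pos: [0.5084, -0.2476, 0.1713]
ee_rot: [-2.308, -2.131, -0.0]
ft_force: [-0.5, 0.8, -3.1]
grip_width: 0.058
gripper_force: 40.0
38.25 [ 0.5084 -0.2476  0.1713] [-2.308 -2.131 -0.   ] R cols
 [[ 0.079  0.997 -0.   ]
 [ 0.997 -0.079  0.001]
 [ 0.001 -0.    -1.   ]] [-0.5  0.8 -3.1] 0.058318770728812336 39.99813616275787 [ 0.26  0.5   0.13  2.04 -0.11  0.61  0.39]
above [ 0.463 -0.068  0.172] ([0.1753, -0.0591, -0.0001], [-0.0, -0.0, 0.1])
near [ 0.463 -0.068  0.081] ([0.0, 0.0, 0.09], [0.0, 0.0, 0.0])
down [ 0.463 -0.068  0.072] ([0.0, 0.0, 0.01], [0.0, 0.0, 0.0])
```

```bash
python3 -m handwheel '[[[0.0438,-0.0148,-0.005],[0,0,0],0],[[0.0438,-0.0148,-0.005],[0,0,0],0],[[0.0438,-0.0148,0],[0,0,0],0],[[0.0439,-0.0147,0],[0,0,0],0],[[0,0,0],[0,0,0],0],[[0,0,0],[0,0,0],0]]'
python3 - <<'E'
from plan import *
s=st();show(place(-.009));snap('wrist','w13');w=bot.get_calibration('wrist');np.save('w13.npy',w,allow_pickle=True)
snap('scene','s13')
E
```

```text
time_s: 39.0
tcp_pos: [0.4635, -0.0687, 0.1807]
ee_rot: [-2.307, -2.131, 0.002]
ft_force: [0.3, 0.3, -2.1]
grip_width: 0.061
gripper_force: 40.0
39.0 [ 0.4635 -0.0687  0.1807] [-2.307e+00 -2.131e+00  2.000e-03] R cols
 [[ 0.079  0.997 -0.002]
 [ 0.997 -0.079  0.   ]
 [-0.    -0.002 -1.   ]] [ 0.3  0.3 -2.1] 0.060806682504889055 39.99811828136444 [-0.09  0.39  0.15  2.24 -0.11  0.53  0.07]
above [ 0.463 -0.068  0.172] ([0.0005, -0.0001, 0.0092], [-0.1, 0.0, 0.1])
near [ 0.463 -0.068  0.081] ([0.0, 0.0, 0.09], [0.0, 0.0, 0.0])
down [ 0.463 -0.068  0.072] ([0.0, 0.0, 0.01], [0.0, 0.0, 0.0])
```

```bash
python3 -m handwheel '[[[0,0,0.03],[0,0,0],0],[[0,0,0.03],[0,0,0],0],[[0,0,0.025],[0,0,0],0],[[0,0,0],[0,0,0],0]]' | grep -E 'pos|force'; python3 -m handwheel '[[[0,0,0.003],[0,0,0],0],[[0,0,0.003],[0,0,0],0],[[0,0,0],[0,0,0],0]]'| grep -E 'pos|force'; python3 -m handwheel '[[[0,0,0.003],[0,0,0],0],[[0,0,0],[0,0,0],0]]'| grep -E 'pos|force'
```

```text
tcp_pos: [0.463, -0.0695, 0.0952]
ft_force: [-0.2, 0.1, -0.9]
gripper_force: 40.0
tcp_pos: [0.4641, -0.0685, 0.0911]
ft_force: [0.3, -0.5, -3.3]
gripper_force: 40.0
tcp_pos: [0.4639, -0.0684, 0.0876]
ft_force: [0.1, 0.5, -2.0]
gripper_force: 40.0
```

```bash
for i in 1; do python3 -m handwheel '[[[0,0,0.003],[0,0,0],0],[[0,0,0.002],[0,0,0],0],[[0,0,0],[0,0,0],0]]'| grep -E 'pos|ft'; done;  python3 -m handwheel '[[[0,0,0.003],[0,0,0],0],[[0,0,0],[0,0,0],0]]'| grep -E 'pos|ft'
```

```text
tcp_pos: [0.4637, -0.0685, 0.0824]
ft_force: [-0.6, -0.6, -2.1]
tcp_pos: [0.4639, -0.0685, 0.0796]
ft_force: [0.3, -0.0, -1.6]
```

```bash
python3 -m handwheel '[[[0,0,0.003],[0,0,0],0],[[0,0,0],[0,0,0],0]]'| grep -E 'pos|ft'
```

```text
tcp_pos: [0.4639, -0.0686, 0.0785]
ft_force: [-5.9, 1.1, 35.8]
```

```bash
python3 -m handwheel '[[[0,0,-0.0025],[0,0,0],0],[[0,0,0],[0,0,0],0],[[0,0,0],[0,0,0],0.018],[[0,0,0],[0,0,0],0.018],[[0,0,-0.02],[0,0,0],0.018],[[0,0,-0.04],[0,0,0],0.018],[[0,0,-0.05],[0,0,0],0.018],[[0,0,-0.06],[0,0,0],0.018],[[0,0,-0.05],[0,0,0],0.018],[[0,0,0],[0,0,0],0.018]]'
python3 -c "
from plan import *
st();snap('wrist','w14');np.save('w14.npy',bot.get_calibration('wrist'),allow_pickle=True);snap('scene','s14')
show(tip2('C')[:3])"
```

```text
time_s: 42.35
tcp_pos: [0.4654, -0.0687, 0.3024]
ee_rot: [2.305, 2.128, 0.009]
ft_force: [0.4, -0.1, -0.1]
grip_width: 0.192
gripper_force: 0.0
42.35 [ 0.4654 -0.0687  0.3024] [2.305 2.128 0.009] R cols
 [[ 0.08   0.997  0.007]
 [ 0.997 -0.08   0.001]
 [ 0.001  0.007 -1.   ]] [ 0.4 -0.1 -0.1] 0.19236016635731334 0.0 [-0.15  0.21  0.21  2.1  -0.06  0.83  0.02]
hi0 [ 0.581 -0.413  0.331] ([-0.3337, 0.1439, -0.032], [0.0, -0.0, -67.1])
hi [ 0.631 -0.413  0.181] ([-0.0444, 0.0231, 0.15], [-0.0, 38.0, 0.0])
grip [ 0.581 -0.387  0.11 ] ([0.0, -0.0, 0.09], [0.0, 0.0, 0.0])
```

```bash
python3 -m handwheel '[[[-0.0477,0.0206,-0.0045],[0,0,0],0.05],[[-0.0477,0.0206,-0.0045],[0,0,0],0.05],[[-0.0477,0.0206,-0.0045],[0,0,0],0.05],[[-0.0477,0.0206,-0.0045],[0,0,0],0.05],[[-0.0477,0.0206,-0.0045],[0,0,0],0.05],[[-0.0477,0.0206,-0.0045],[0,0,0],0.05],[[-0.0477,0.0206,-0.0045],[0,0,0],0.05],[[0,0,0],[0,0,-10],0.05],[[0,0,0],[0,0,-10],0.05],[[0,0,0],[0,0,-10],0.05]]' >/dev/null
python3 -m handwheel '[[[0,0,0],[0,0,-10],0.05],[[0,0,0],[0,0,-10],0.05],[[0,0,0],[0,0,-10],0.05],[[0,0,0],[0,0,-7.1],0.05],[[0,0,0],[0,9,0],0.05],[[0,0,0],[0,9,0],0.05],[[0,0,0],[0,9,0],0.05],[[0,0,0],[0,9,0],0.05],[[0,0,0],[0,0,0],0.05]]'
python3 - <<'E'
from plan import *
st();show(tip2('C')[1:3])
E
```

```text
time_s: 44.82
tcp_pos: [0.5776, -0.4103, 0.3193]
ee_rot: [-0.599, -2.45, -0.19]
ft_force: [-0.9, 1.0, -0.2]
grip_width: 0.541
gripper_force: 0.0
44.825 [ 0.5776 -0.4103  0.3193] [-0.599 -2.45  -0.19 ] R cols
 [[-0.717  0.46  -0.524]
 [ 0.374  0.888  0.268]
 [ 0.589 -0.004 -0.808]] [-0.9  1.  -0.2] 0.5413212279710446 0.0 [ 0.41  0.84  0.27  1.09 -0.1   1.86  1.75]
hi [ 0.631 -0.413  0.181] ([-0.1203, 0.0229, 0.0835], [-0.2, 1.9, -0.1])
grip [ 0.581 -0.387  0.11 ] ([0.0, -0.0, 0.09], [0.0, 0.0, 0.0])
```

```bash
python3 -m handwheel '[[[-0.04,0.0076,0.028],[0,0,0],0.05],[[-0.04,0.0076,0.028],[0,0,0],0.05],[[-0.0403,0.0077,0.0275],[0,0,0],0.05],[[0,0,0],[0,1.9,0],0.05],[[0,0,0],[0,0,0],0.05],[[0,0,0],[0,0,0],0.05]]'
python3 - <<'E'
from plan import *
st();show(tip2('C')[1:3]);snap('wrist','w15');w=bot.get_calibration('wrist')
x,y,f=BR['C'];ex=np.array([np.cos(np.radians(f)),np.sin(np.radians(f)),0]);ey=np.array([-ex[1],ex[0],0]);o=np.array([x,y,0])
P=[o+a*ex+b*ey+[0,0,z] for a,b,z in[(0,.015,.11),(0,-.015,.11),(.006,.015,.11),(.006,-.015,.11),(.06,.015,.036),(.06,-.015,.036)]]
q=proj(w,P);print(np.round(q,1).tolist())
g=cv2.cvtColor(cv2.imread('pics/w15.png'),cv2.COLOR_BGR2HSV)
v=int(q[[0,1,2,3],1].mean())
for vv in (v-10,v-5,v,v+6,v+14,v+80): print(vv,''.join('#' if s<70 else '.' for s in g[vv,255:390,1]))
E
```

```text
time_s: 45.58
tcp_pos: [0.6309, -0.4133, 0.1897]
ee_rot: [-0.594, -2.429, -0.201]
ft_force: [-0.8, -0.3, 0.5]
grip_width: 0.536
gripper_force: 0.0
45.575 [ 0.6309 -0.4133  0.1897] [-0.594 -2.429 -0.201] R cols
 [[-0.705  0.461 -0.539]
 [ 0.367  0.887  0.28 ]
 [ 0.607  0.    -0.795]] [-0.8 -0.3  0.5] 0.535637951091112 0.0 [ 0.4   1.01  0.24  1.02 -0.13  1.78  1.71]
hi [ 0.631 -0.413  0.181] ([-0.0048, 0.0005, 0.0074], [-0.0, 0.6, 0.0])
grip [ 0.581 -0.387  0.11 ] ([0.0, -0.0, 0.09], [0.0, 0.0, 0.0])
[[337.7, 238.8], [294.8, 238.8], [337.8, 246.7], [294.6, 246.8], [334.7, 341.1], [298.3, 341.1]]
232 .......................................................................................................................................
237 .......................................................................................................................................
242 ...........................................###########################################.................................................
248 ............................................#########################################..................................................
256 .............................................#######################################...................................................
322 ##...#########...............................####################################.........................................##.###.######
```

```bash
python3 -m handwheel '[[[-0.0048,0.0022,0.0275],[0,0.6,0],0.05],[[0,0,0.025],[0,0,0],0.05],[[0,0,0.025],[0,0,0],0.05],[[0,0,0.0195],[0,0,0],0.05],[[0,0,0],[0,0,0],0.05],[[0,0,0],[0,0,0],0.0],[[0,0,0],[0,0,0],0.0],[[0,0,0],[0,0,0],0.0],[[0,0,0],[0,0,0],0.0]]' 20
python3 -c "
from plan import *
show(tip2('C')[2:3])"
python3 -m handwheel '[[[0.0071,0,0.0044],[0,-6,0],0],[[0.0071,0,0.0044],[0,-6,0],0],[[0.0071,0,0.0044],[0,-6,0],0],[[0.0071,0,0.0044],[0,-6,0],0],[[0.0071,0,0.0044],[0,-6,0],0],[[0.0071,0,0.0044],[0,-6,0],0],[[0.0071,0,0.0044],[0,-6,0],0],[[0.0071,0,0.0044],[0,-6,0],0],[[0,0,0],[0,0,0],0]]'
python3 - <<'E'
from plan import *
st();show(tip2('C')[-1:]); x,y,f=BR['C']
show(passive(x,y,f,[(48,-10),(54,-9),(60,-8),(90,0)]))
E
```

```text
time_s: 46.75
tcp_pos: [0.5829, -0.3858, 0.1095]
ee_rot: [-0.59, -2.418, -0.202]
ft_force: [0.8, -1.0, 3.9]
grip_width: 0.318
gripper_force: 20.0
grip [ 0.581 -0.387  0.11 ] ([0.0009, -0.0018, 0.0001], [-0.1, -0.0, 0.0])
time_s: 47.88
tcp_pos: [0.5248, -0.3558, 0.0924]
ee_rot: [0.707, 2.89, -0.061]
ft_force: [-3.2, 0.5, 4.4]
grip_width: 0.322
gripper_force: 20.0
47.875 [ 0.5248 -0.3558  0.0924] [ 0.707  2.89  -0.061] R cols
 [[-0.874  0.461  0.151]
 [ 0.455  0.887 -0.079]
 [-0.17  -0.    -0.985]] [-3.2  0.5  4.4] 0.3217033146919165 20.019215941429138 [ 0.44  0.64  0.1   2.06 -0.24  0.29  1.83]
a48 [ 0.525 -0.358  0.094] ([-0.0017, -0.0016, -0.0009], [-0.0, -0.2, 0.0])
p48 [ 0.525 -0.358  0.094] ([-0.0017, -0.0016, -0.0009], [-0.0, -0.2, 0.0])
p54 [ 0.522 -0.356  0.089] ([0.0051, 0.0, 0.0043], [0.0, 1.0, -0.0])
p60 [ 0.518 -0.354  0.083] ([0.0046, -0.0, 0.0049], [-0.0, 1.0, 0.0])
p90 [ 0.511 -0.35   0.05 ] ([0.0125, 0.0, 0.031], [0.0, 8.0, 0.0])
```

```bash
python3 -m handwheel '[[[0,0,0],[0,0,0],0],[[0.0035,0,0.0035],[0,1,0],0],[[0.0046,0,0.0049],[0,1,0],0],[[0.0039,0,0.0055],[0,1,0],0],[[0.0032,0,0.006],[0,1,0],0],[[0.0022,0,0.0063],[0,2,0],0],[[0.0013,0,0.0067],[0,2,0],0],[[0.0003,0,0.0034],[0,1,0],0],[[0,0,0.003],[0,1,0],0],[[0,0,0],[0,0,0],0]]' 6
python3 -m handwheel '[[[0,0,0],[0,0,0],0.045],[[0,0,0],[0,0,0],0.045],[[-0.02,0,0],[0,0,0],0.045],[[-0.021,0,0],[0,0,0],0.045],[[0,0,0],[0,0,0],0],[[0,0,0],[0,0,0],0],[[0,0,0],[0,0,0],0]]' 40
python3 - <<'E'
from plan import *
s=st();snap('wrist','w16');w=bot.get_calibration('wrist')
p=np.array(s['tcp_pos']);r=R.from_rotvec(s['ee_rot'])
q=proj(w,[p+r.apply([t,0,.0155]) for t in(.03,.045,.06,.07)]);print(q)
h=cv2.cvtColor(cv2.imread('pics/w16.png'),cv2.COLOR_BGR2HSV)
m=(h[...,1]<70)&(h[...,2]>40)
col=m[:,316:320].all(1);print(''.join('#' if v else '.' for v in col[150:330]))
t=r.inv().apply([.531-p[0],-.25-p[1],0]);print('to flip spot',t)
E
```

```text
time_s: 49.12
tcp_pos: [0.5142, -0.3499, 0.0506]
ee_rot: [-0.744, -3.051, 0.001]
ft_force: [1.3, -0.7, -0.3]
grip_width: 0.32
gripper_force: 6.0
time_s: 50.0
tcp_pos: [0.5494, -0.3683, 0.0506]
ee_rot: [-0.744, -3.05, 0.0]
ft_force: [0.0, 0.3, -1.2]
grip_width: 0.311
gripper_force: 40.0
50.0 [ 0.5494 -0.3683  0.0506] [-0.744 -3.05   0.   ] R cols
 [[-0.888  0.461 -0.002]
 [ 0.461  0.888  0.   ]
 [ 0.002 -0.001 -1.   ]] [ 0.   0.3 -1.2] 0.3110857325843051 39.99069035053253 [ 0.41  0.76  0.16  1.88 -0.22  0.52  1.8 ]
[[314.41264421 237.78459045]
 [314.30045332 204.5703893 ]
 [314.18275217 169.72148319]
 [314.10102032 145.52030828]]
..............................##################################################################################################...............#####################################
to flip spot [7.08061651e-02 9.65176692e-02 9.43458284e-05]
```

```bash
python3 -m handwheel '[[[0,0,-0.01],[0,0,0],0],[[0.0236,0.0322,-0.01],[0,0,0],0],[[0.0236,0.0322,0],[0,0,0],0],[[0.0236,0.0322,0],[0,0,0],0],[[0,0,0],[0,0,10],0],[[0,0,0],[0,0,10],0],[[0,0,0],[0,0,10],0],[[0,0,0],[0,0,10],0],[[0,0,0],[0,0,10],0],[[0,0,0],[0,0,10],0]]' >/dev/null
python3 -m handwheel '[[[0,0,0],[0,0,10],0],[[0,0,0],[0,0,10],0],[[0,0,0],[0,0,10],0],[[0,0,0],[0,0,10],0],[[0,0,0],[0,0,10],0],[[0,0,0],[0,0,10],0],[[0,0,0],[0,0,10],0],[[0,0,0],[0,0,10],0],[[0,0,0],[0,0,10],0],[[0,0,0],[0,0,7.2],0]]' >/dev/null
python3 -m handwheel '[[[0,0,0],[0,0,0],0],[[0,0,0],[0,0,0],0]]' >/dev/null
python3 -c "
from plan import *
s=st();p=np.array(s['tcp_pos']);Q=tool(-4.6,0);p1=np.r_[p[:2],.051];show([('c',p1,Q)]);print('sl',p+R.from_rotvec(s['ee_rot']).apply([-.0214,0,0]))"
```

```text
52.8 [ 0.5322 -0.2502  0.0711] [-3.139e+00  1.220e-01  1.000e-03] R cols
 [[ 0.997 -0.078 -0.001]
 [-0.078 -0.997  0.   ]
 [-0.001 -0.    -1.   ]] [-0.6  0.2 -1.5] 0.31091192207919216 39.99079406261444 [-0.16  0.84  0.82  2.07 -1.01  0.7  -0.3 ]
c [ 0.532 -0.25   0.051] ([0.0, 0.0, 0.0201], [-0.0, 0.0, 0.2])
sl [ 0.5109045  -0.2485264   0.07108127]
```

```bash
python3 -m handwheel '[[[0,0,0.012],[0,0,0],0],[[0,0,0.0085],[0,0,0],0],[[0,0,0],[0,0,0],0],[[0,0,0],[0,0,0],0.045],[[0,0,0],[0,0,0],0.045],[[0,0,-0.03],[0,0,0],0.045],[[0,0,-0.05],[0,0,0],0.045],[[-0.0214,0,0],[0,0,0],0.045]]' >/dev/null
python3 -m handwheel '[[[0,0,0],[0,0,-10],0.045],[[0,0,0],[0,0,-10],0.045],[[0,0,0],[0,0,-10],0.045],[[0,0,0],[0,0,-10],0.045],[[0,0,0],[0,0,-10],0.045],[[0,0,0],[0,0,-10],0.045],[[0,0,0],[0,0,-10],0.045],[[0,0,0],[0,0,-10],0.045],[[0,0,0],[0,0,-10],0.045],[[0,0,0],[0,0,0],0.045]]'
python3 -c "
from plan import *
st();show([('c',[.5109,-.2485,.082],tool(85.4,0))])"
```

```text
time_s: 55.05
tcp_pos: [0.5107, -0.2489, 0.1306]
ee_rot: [-2.31, -2.128, 0.001]
ft_force: [-0.2, -0.1, -0.3]
grip_width: 0.481
gripper_force: 0.0
55.05 [ 0.5107 -0.2489  0.1306] [-2.310e+00 -2.128e+00  1.000e-03] R cols
 [[ 0.082  0.997 -0.001]
 [ 0.997 -0.082 -0.   ]
 [-0.    -0.001 -1.   ]] [-0.2 -0.1 -0.3] 0.4807930587177983 0.0 [ 0.06  0.6   0.44  2.07 -0.46  0.56  0.75]
c [ 0.511 -0.248  0.082] ([0.0004, 0.0002, 0.0486], [-0.0, 0.0, -0.1])
```

```bash
python3 -m handwheel '[[[0.0004,0,0.025],[0,0,0],0.045],[[0,0,0.0236],[0,0,0],0.045],[[0,0,0],[0,0,0],0.045],[[0,0,0],[0,0,0],0],[[0,0,0],[0,0,0],0],[[0,0,0],[0,0,0],0],[[0,0,0],[0,0,0],0],[[0,0,0],[0,0,0],0],[[0,0,0],[0,0,0],0]]' 40
python3 -m handwheel '[[[0,0,-0.03],[0,0,0],0],[[0,0,-0.06],[0,0,0],0],[[0,0,-0.01],[0,0,0],0],[[0,0,0],[0,0,0],0]]' >/dev/null
python3 - <<'E'
from plan import *
st();show(place(-.044))
# where are the brackets placed? look at w14 with the model drawn
a=cv2.imread('pics/w14.png');w=np.load('w14.npy',allow_pickle=True).item()
c,s=np.cos(CASE[2]),np.sin(CASE[2])
def W(x,y,z): return [CASE[0]+c*x-s*y,CASE[1]+s*x+c*y,z]
for sx in(-1,1):
  for i in range(2):
    for P in ([W(sx*.062,-.071,.094),W(sx*.062,.071,.094)],[W(-.062,sx*.071,.094),W(.062,sx*.071,.094)]):
        q=proj(w,P).astype(int);cv2.line(a,tuple(map(int,q[0])),tuple(map(int,q[1])),(0,0,255),1)
for x0 in(.026,-.009,-.044):
    R4=[W(x0-.015,.038,.08),W(x0+.015,.038,.08),W(x0+.015,.032,.08),W(x0-.015,.032,.08)]
    L4=[W(x0-.015,.032,.026),W(x0+.015,.032,.026),W(x0+.015,-.042,.026),W(x0-.015,-.042,.026)]
    for r4 in(R4,L4): cv2.polylines(a,[proj(w,r4).astype(np.int32)],True,(0,255,0),1)
q=proj(w,[W(0,0,.05)])[0];print(q)
u,v=int(np.clip(q[0],160,480)),int(np.clip(q[1],120,360))
cv2.imwrite('pics/c12.png',cv2.resize(a[v-120:v+120,u-160:u+160],(800,600),interpolation=2))
E
```

```text
time_s: 56.18
tcp_pos: [0.511, -0.2483, 0.082]
ee_rot: [-2.309, -2.13, 0.001]
ft_force: [0.3, -0.4, 5.4]
grip_width: 0.066
gripper_force: 40.0
56.675 [ 0.511  -0.2478  0.1817] [-2.308e+00 -2.130e+00  1.000e-03] R cols
 [[ 0.08   0.997 -0.001]
 [ 0.997 -0.08  -0.   ]
 [-0.    -0.001 -1.   ]] [ 0.3  0.  -1.7] 0.06344799408283507 39.998547434806824 [ 0.    0.53  0.51  2.04 -0.41  0.67  0.7 ]
above [ 0.461 -0.103  0.172] ([0.1403, -0.0618, 0.0102], [-0.0, 0.0, 0.0])
near [ 0.461 -0.103  0.081] ([0.0, 0.0, 0.09], [0.0, 0.0, 0.0])
down [ 0.461 -0.103  0.072] ([0.0, 0.0, 0.01], [0.0, 0.0, 0.0])
[346.95729648 205.39390122]
```

View pics/c12.png

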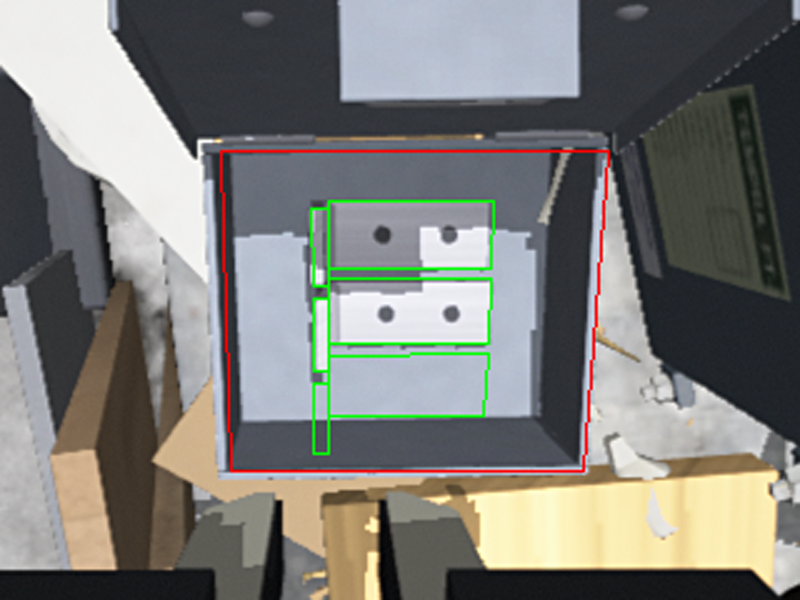

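```bash
python3 -m handwheel '[[[0.0351,-0.0155,0],[0,0,0],0],[[0.0351,-0.0155,0],[0,0,0],0],[[0.0351,-0.0154,0],[0,0,0],0],[[0.035,-0.0154,0],[0,0,0],0],[[0,0,0],[0,0,0],0],[[0,0,0],[0,0,0],0]]' >/dev/null
python3 -c "
from plan import *
st();show(place(-.044))"
python3 -m handwheel '[[[0,0,0.03],[0,0,0],0],[[0,0,0.04],[0,0,0],0],[[0,0,0.03],[0,0,0],0],[[0,0,0],[0,0,0],0],[[0,0,0],[0,0,0],0]]' | grep -E 'pos|ft'
```

```text
57.425 [ 0.4605 -0.1037  0.1809] [-2.308 -2.13   0.004] R cols
 [[ 0.08   0.997 -0.003]
 [ 0.997 -0.08  -0.001]
 [-0.001 -0.002 -1.   ]] [ 0.1  0.1 -1.3] 0.06325477746506326 39.99819874763489 [-0.29  0.43  0.54  2.24 -0.42  0.56  0.49]
above [ 0.461 -0.103  0.172] ([0.0007, 0.0, 0.0094], [-0.1, 0.1, 0.0])
near [ 0.461 -0.103  0.081] ([0.0, 0.0, 0.09], [0.0, 0.0, 0.0])
down [ 0.461 -0.103  0.072] ([0.0, 0.0, 0.01], [0.0, 0.0, 0.0])
tcp_pos: [0.4607, -0.1045, 0.0821]
ft_force: [0.9, 0.6, -0.8]
```

```bash
python3 -m handwheel '[[[0,0,0.003],[0,0,0],0],[[0,0,0.002],[0,0,0],0],[[0,0,0],[0,0,0],0]]'| grep -E 'pos|ft'
```

```text
tcp_pos: [0.4607, -0.1032, 0.077]
ft_force: [-0.1, 0.8, -2.3]
```

```bash
python3 -m handwheel '[[[0,0,0.003],[0,0,0],0],[[0,0,0],[0,0,0],0]]'| grep -E 'pos|ft'
```

```text
tcp_pos: [0.4604, -0.1034, 0.0736]
ft_force: [-0.3, -0.2, -1.7]
```

```bash
python3 -m handwheel '[[[0,0,0.0015],[0,0,0],0],[[0,0,0],[0,0,0],0]]'| grep -E 'pos|ft'
```

```text
tcp_pos: [0.4604, -0.1034, 0.0721]
ft_force: [0.4, -0.3, -2.4]
```

```bash
python3 -m handwheel '[[[0,0,0.0012],[0,0,0],0],[[0,0,0],[0,0,0],0]]'| grep -E 'pos|ft'; python3 -m handwheel '[[[0,0,0],[0,0,0],0.018],[[0,0,0],[0,0,0],0.018],[[0,0,-0.02],[0,0,0],0.018],[[0,0,-0.04],[0,0,0],0.018],[[0,0,-0.05],[0,0,0],0.018],[[0,0,-0.06],[0,0,0],0.018],[[0,0,-0.06],[0,0,0],0.018],[[0,0,0],[0,0,0],0.018]]'
python3 - <<'E'
from plan import *
s=st();snap('wrist','w17');w=bot.get_calibration('wrist')
g=cv2.cvtColor(cv2.imread('pics/w17.png'),cv2.COLOR_BGR2HSV)
c,sn=np.cos(CASE[2]),np.sin(CASE[2])
W=lambda x,y,z:[CASE[0]+c*x-sn*y,CASE[1]+sn*x+c*y,z]
# brightness profile along case x through the long legs and along y for slot 3
xs=np.arange(-.062,.0621,.002)
q=proj(w,[W(x,-.035,.026) for x in xs]).round().astype(int);print('x',[(round(float(x)*1000),int(g[b,a,2])) for x,(a,b) in zip(xs,q)])
ys=np.arange(-.06,.06,.004)
for x0 in(-.044,-.009):
    q=proj(w,[W(x0,y,.026) for y in ys]).round().astype(int);print(x0,[(round(float(y)*1000),int(g[b,a,2])) for y,(a,b) in zip(ys,q)])
E
```

```text
tcp_pos: [0.4604, -0.1035, 0.0719]
ft_force: [-2.8, 0.1, 15.9]
time_s: 60.18
tcp_pos: [0.4626, -0.1038, 0.3046]
ee_rot: [2.306, 2.128, 0.007]
ft_force: [0.1, 0.1, -1.0]
grip_width: 0.193
gripper_force: 0.0
60.175 [ 0.4626 -0.1038  0.3046] [2.306 2.128 0.007] R cols
 [[ 0.08   0.997  0.006]
 [ 0.997 -0.08   0.   ]
 [ 0.001  0.006 -1.   ]] [ 0.1  0.1 -1. ] 0.1925360102094311 0.0 [-0.49  0.25  0.75  2.11 -0.23  0.85  0.32]
x [(-62, 89), (-60, 90), (-58, 176), (-56, 242), (-54, 235), (-52, 236), (-50, 239), (-48, 237), (-46, 241), (-44, 241), (-42, 240), (-40, 242), (-38, 244), (-36, 244), (-34, 242), (-32, 241), (-30, 246), (-28, 191), (-26, 208), (-24, 125), (-22, 248), (-20, 238), (-18, 238), (-16, 241), (-14, 239), (-12, 242), (-10, 243), (-8, 241), (-6, 244), (-4, 246), (-2, 246), (0, 243), (2, 243), (4, 247), (6, 188), (8, 209), (10, 212), (12, 122), (14, 245), (16, 239), (18, 241), (20, 242), (22, 241), (24, 243), (26, 244), (28, 246), (30, 192), (32, 163), (34, 162), (36, 158), (38, 158), (40, 165), (42, 112), (44, 116), (46, 118), (48, 117), (50, 118), (52, 117), (54, 118), (56, 116), (58, 115), (60, 115), (62, 117)]
-0.044 [(-60, 208), (-56, 206), (-52, 207), (-48, 211), (-44, 210), (-40, 241), (-36, 241), (-32, 242), (-28, 241), (-24, 105), (-20, 148), (-16, 241), (-12, 241), (-8, 241), (-4, 240), (0, 243), (4, 125), (8, 105), (12, 244), (16, 241), (20, 241), (24, 241), (28, 239), (32, 190), (36, 240), (40, 118), (44, 210), (48, 210), (52, 210), (56, 211)]
-0.009 [(-60, 213), (-56, 211), (-52, 213), (-48, 212), (-44, 210), (-40, 243), (-36, 242), (-32, 242), (-28, 236), (-24, 112), (-20, 183), (-16, 243), (-12, 243), (-8, 244), (-4, 243), (0, 245), (4, 106), (8, 106), (12, 246), (16, 245), (20, 244), (24, 246), (28, 206), (32, 232), (36, 245), (40, 209), (44, 208), (48, 211), (52, 211), (56, 213)]
```

```bash
python3 -m handwheel '[[[0,0,-0.05],[0,0,0],0.022],[[0.0448,0.007,-0.02],[0,0,0],0.022],[[0.0448,0.007,0],[0,0,0],0.022],[[0.0448,0.007,0],[0,0,0],0.022],[[0.0447,0.0068,0],[0,0,0],0.022],[[0,0,0],[0,0,-10],0.022],[[0,0,0],[0,0,-10],0.022],[[0,0,0],[0,0,-10],0.022],[[0,0,0],[0,0,-10],0.022],[[0,0,0],[0,0,-10],0.022]]' >/dev/null
python3 -m handwheel '[[[0,0,0],[0,0,-10],0.022],[[0,0,0],[0,0,-10],0.022],[[0,0,0],[0,0,-10],0.022],[[0,0,0],[0,0,-10],0.022],[[0,0,0.04],[0,0,0],0.022],[[0,0,0.03],[0,0,0],0.022],[[0,0,0],[0,0,0],0.022],[[0,0,0],[0,0,0],0.022]]'
python3 -c "
from plan import *
st();show([('bar',[.5045,.0725,.206],tool(175.4,0))])"
```

```text
time_s: 62.48
tcp_pos: [0.5031, 0.0728, 0.301]
ee_rot: [-0.127, -3.137, 0.001]
ft_force: [0.5, -0.5, 0.2]
grip_width: 0.232
gripper_force: 0.0
62.475 [0.5031 0.0728 0.301 ] [-1.270e-01 -3.137e+00  1.000e-03] R cols
 [[-0.997  0.081 -0.002]
 [ 0.081  0.997 -0.   ]
 [ 0.002 -0.001 -1.   ]] [ 0.5 -0.5  0.2] 0.2323319713152749 0.0 [-0.55  0.27  0.38  2.03 -0.13  0.86  1.39]
bar [0.504 0.072 0.206] ([-0.0016, -0.0001, 0.095], [-0.0, -0.1, -0.0])
```

```bash
python3 -m handwheel '[[[-0.0015,0,0.04],[0,0,0],0.022],[[0,0,0.03],[0,0,0],0.022],[[0,0,0.015],[0,0,0],0.022],[[0,0,0.01],[0,0,0],0.022],[[0,0,0],[0,0,0],0.022]]' | grep -E 'pos|ft'; python3 -m handwheel '[[[0,0,0],[0,0,0],0],[[0,0,0],[0,0,0],0],[[0,0,0],[0,0,0],0],[[0,0,0],[0,0,0],0]]' 10
python3 - <<'E'
from plan import *
b=np.linspace(2.142,.342+.12,13)
x=.066-.1253*np.cos(b);z=.094+.1253*np.sin(b)
print(np.round(np.c_[np.diff(x),-np.diff(z)],4).tolist())
E
```

```text
tcp_pos: [0.5045, 0.0728, 0.2061]
ft_force: [-0.3, -0.2, 0.5]
time_s: 63.6
tcp_pos: [0.5046, 0.0718, 0.2066]
ee_rot: [-0.128, -3.139, 0.001]
ft_force: [-0.4, -6.1, 4.7]
grip_width: 0.097
gripper_force: 10.0
[[-0.0154, -0.0084], [-0.0164, -0.0062], [-0.0171, -0.0038], [-0.0175, -0.0014], [-0.0175, 0.001], [-0.0172, 0.0035], [-0.0165, 0.0058], [-0.0156, 0.0081], [-0.0143, 0.0102], [-0.0127, 0.0121], [-0.0109, 0.0137], [-0.0089, 0.0151]]
```

```bash
python3 -m handwheel '[[[0,-0.0154,-0.0084],[0,0,0],0],[[0,-0.0164,-0.0062],[0,0,0],0],[[0,-0.0171,-0.0038],[0,0,0],0],[[0,-0.0175,-0.0014],[0,0,0],0],[[0,-0.0175,0.001],[0,0,0],0],[[0,-0.0172,0.0035],[0,0,0],0]]' 15
python3 -c "
from plan import *
s=st();p=s['tcp_pos'];x=(p[1]+.062)/.9967-.066-.0004;d=np.array([-x,p[2]-.008-.094]);print(np.hypot(*d),np.arctan2(d[1],d[0])-.342)"
```

```text
time_s: 64.35
tcp_pos: [0.4971, -0.0291, 0.2223]
ee_rot: [0.127, 3.137, 0.001]
ft_force: [3.7, 2.2, 1.4]
grip_width: 0.1
gripper_force: 15.0
64.35 [ 0.4971 -0.0291  0.2223] [1.270e-01 3.137e+00 1.000e-03] R cols
 [[-0.997  0.081  0.002]
 [ 0.081  0.997  0.   ]
 [-0.002  0.    -1.   ]] [3.7 2.2 1.4] 0.10002645231941366 14.969636052846909 [-0.32  0.36  0.35  2.14 -0.2   0.66  1.66]
0.12480777922769383 0.9582552353548917
```

Radius matches; the lid follows. Continue.

```bash
python3 -m handwheel '[[[0,-0.0165,0.0058],[0,0,0],0],[[0,-0.0156,0.0081],[0,0,0],0],[[0,-0.0143,0.0102],[0,0,0],0],[[0,-0.0127,0.0121],[0,0,0],0],[[0,-0.0109,0.0137],[0,0,0],0],[[0,-0.0089,0.0151],[0,0,0],0],[[0,0,0],[0,0,0],0]]' 15
python3 -c "
from plan import *
s=st();p=s['tcp_pos'];x=(p[1]+.062)/.9967-.066-.0004;d=np.array([-x,p[2]-.008-.094]);print(np.hypot(*d),np.arctan2(d[1],d[0])-.342)"
```

```text
time_s: 65.22
tcp_pos: [0.49, -0.1082, 0.1548]
ee_rot: [-0.129, -3.138, 0.002]
ft_force: [6.4, -4.6, -2.6]
grip_width: 0.102
gripper_force: 14.9
65.225 [ 0.49   -0.1082  0.1548] [-1.290e-01 -3.138e+00  2.000e-03] R cols
 [[-0.997  0.082 -0.001]
 [ 0.082  0.997 -0.001]
 [ 0.001 -0.002 -1.   ]] [ 6.4 -4.6 -2.6] 0.10246603022715023 14.925866425037384 [-0.1   0.47  0.28  2.19 -0.26  0.5   1.88]
0.12451019897477074 0.09573645861107305
```

```bash
python3 -m handwheel '[[[0,0,0],[0,0,0],0.022],[[0,0,0],[0,0,0],0.022],[[0,0,-0.03],[0,0,0],0.022],[[0,-0.004,-0.02],[0,0,0],0.022],[[0,0,0],[0,0,0],0],[[0,0,0],[0,0,0],0],[[0,0,0],[0,0,0],0],[[0,0,0.02],[0,0,0],0],[[0,0,0.006],[0,0,0],0],[[0,0,0],[0,0,0],0]]'
python3 -m handwheel '[[[0,0,0.005],[0,0,0],0],[[0,0,0.005],[0,0,0],0],[[0,0,0],[0,0,0],0]]'
```

```text
time_s: 66.47
tcp_pos: [0.4891, -0.1106, 0.1797]
ee_rot: [-0.127, -3.136, 0.0]
ft_force: [-0.5, 0.1, 0.3]
grip_width: 0.007
gripper_force: 0.0
time_s: 66.85
tcp_pos: [0.4894, -0.1107, 0.1702]
ee_rot: [-0.127, -3.138, 0.0]
ft_force: [0.1, -0.7, 0.9]
grip_width: 0.001
gripper_force: 0.0
```

```bash
python3 -m handwheel '[[[0,0,0.003],[0,0,0],0],[[0,0,0.003],[0,0,0],0],[[0,0,0],[0,0,0],0]]' | grep -E 'pos|ft';python3 -m handwheel '[[[0,0,0.003],[0,0,0],0],[[0,0,0],[0,0,0],0]]' | grep -E 'pos|ft'
```

```text
tcp_pos: [0.4895, -0.1122, 0.1649]
ft_force: [-1.1, -4.5, 6.5]
tcp_pos: [0.4896, -0.1112, 0.1615]
ft_force: [-0.3, -2.9, 2.4]
```

```bash
python3 -m handwheel '[[[0,0,0.002],[0,0,0],0],[[0,0,0],[0,0,0],0]]' | grep -E 'pos|ft';python3 -m handwheel '[[[0,0,0.0015],[0,0,0],0],[[0,0,0],[0,0,0],0]]' | grep -E 'pos|ft'
```

```text
tcp_pos: [0.4897, -0.1108, 0.1599]
ft_force: [-2.4, -2.1, 11.5]
tcp_pos: [0.4897, -0.1109, 0.1595]
ft_force: [-5.0, -0.6, 29.1]
```

```bash
python3 -m handwheel '[[[0,0,-0.02],[0,0,0],0],[[0,0,-0.06],[0,0,0],0],[[0,0,-0.06],[0,0,0],0],[[0,0,-0.04],[0,0,0],0],[[0,0,0],[0,0,0],0],[[0,0,0],[0,0,0],0]]'
python3 - <<'E'
from plan import *
snap('scene','s20');snap('side','d20')
a=cv2.imread('pics/scene0.png',0).astype(int);b=cv2.imread('pics/s20.png',0).astype(int)
print('measure diff',np.abs(a-b)[212:245,436:468].mean())
# lid free edge: grey level along projected line at front edge, lid shut vs 0.1 rad
c=bot.get_calibration('scene');cc,s=np.cos(CASE[2]),np.sin(CASE[2])
W=lambda x,y,z:[CASE[0]+cc*x-s*y,CASE[1]+s*x+cc*y,z]
print('bar top px shut',proj(c,[W(-.052,.0,.141),W(-.052,.0,.153)]))
u,v=proj(c,[W(-.052,.0,.136)])[0].astype(int);print(u,v,b[v-18:v+14,u])
E
```

```text
time_s: 68.72
tcp_pos: [0.4891, -0.1099, 0.337]
ee_rot: [-0.125, -3.137, -0.0]
ft_force: [0.7, 0.4, 0.1]
grip_width: 0.006
gripper_force: 0.0
measure diff 2.3570075757575757
bar top px shut [[324.95621686 265.62998519]
 [325.05364879 259.6395943 ]]
324 268 [207 207 206 204 203 205 206 208 208 209 208 209 204 193 183 197 200 197
 185 165 137 151 213 210 186 166 108 108 107 106 108 116]
```

```bash
python3 -c "
from plant import bot
print(bot.job_done())"
```

```text
the job is handed in; nothing more can be done
None
```

I handed the job in after about 69 s: all three brackets are lying on their long legs in the case, the lid is pressed shut past its catch, and the tape measure was left alone; no verdict came back.

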